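Clear the tilted stage and hold the sample slide flush on it

ROBOT

A 6-joint arm with a two-finger parallel gripper is mounted at the origin on a cart in front of the work surface, level with it; the furniture and walls round the work are solid. World frame = base frame: x ahead of the robot, y to its left, z up, the work surface at z = 0. Lengths are in m, angles in rad, forces in N, time in s.
With the tool pointing down it reaches from about 0.425 to 0.95 m from the base axis. Payload 3.5 kg.
Tool frame: the origin (TCP) lies at the very end of the fingers, on their centre line; the grasp point (between the pads) lies 19 mm behind it; z points along the fingers, y is the line along which they close (so a half turn about z gives the same grasp; the last joint's range is limited). The gripper opens to 85 mm and grips with 20 to 120 N. Pads are 22 mm wide; open, the fingers measure 114 mm over their backs; the gripper's body (76 mm by 85 mm) begins 54 mm behind the grasp point. The pads swing forward as they close: fully open they stand 13 mm farther back than shut.
Start: joints at [1.166, 0.286, 1.577, -0, 1.279, -0.15], TCP at [0.17, 0.653, 0.231] pointing down, gripper open.
Joint ranges: [-2.77, 2.77], [-0.9, 2.22], [0.21, 2.48], [-1.53, 4.67], [0.24, 2.81], [-2.84, 2.84]. Speed limits (rad/s): [2.79, 2.79, 3.14, 3.14, 3.14, 3.14].

INTERFACE

Orientations are given as a unit quaternion [x, y, z, w].
In Python, from plant import get_state, read_camera, sign_off, recognise gives the robot as it stands.
- The arm moves only by the tool arm_command, never from a script. Its argument "steps" is a list of rows, each an object with "translation": the shift along the tool's x, y, z scaled (see below), a list of three; "twist": the turn, a rotation vector about the tool's x, y, z scaled (see below), a list of three; "fingers": the opening, from -1 (shut) to 1 (fully open). In form: [{"translation": [x, y, z], "twist": [rx, ry, rz], "fingers": fingers}, ...]. A call has 1 to 5 rows; each row is the pose to reach, as a shift and turn from the pose commanded when the call began, along the tool's axes at that moment; what a row does not reach only later rows make up. The controller multiplies each number of a shift by 75 cm and each number of a turn by 60 degrees. A row lasts 1/8 s, in which the tool goes at most 62.5 mm and 10.7 degrees, less where a joint would pass 70% of its speed; a pose out of reach is approached as far as the arm can. A call with a number of a shift or a turn outside -1 to 1 is refused whole. A call with a gripper value outside its range is refused whole. The fingers move at their own pace and stop on an object; "grip_force" is the grip in N (left out, the last holds). Time passes only in rows, so rows that repeat a pose let the fingers close. It gives the time, the measured TCP pose, the force, the opening and the grip force at its end, in the units of the state.
- get_state(): the state, without advancing time (a new reading comes with each control period).
- read_camera(name): name is "scene" or "top" or "wrist"; returns a dict with "pixels" (384x512x3 uint8, red, green, blue), "K" (3x3 intrinsics, pixels), "R" (3x3) and "t" (3): a world point X has camera coordinates R X + t; the wrist camera has in their place "T_tool_cam" (4x4, takes a point from camera to tool coordinates, whose origin is the TCP and whose axes are the flange's). Camera axes: x right, y down, z forward; pixel columns grow to the right and rows downward; lengths in m; the calibration is good to about 2 mm. A picture is of the moment at which its call begins: read the wrist's pose just before it. There is no depth.
- sign_off(): hands the job in; it is judged then, once.
Trained networks look in a picture, given as the dict that the camera call returned (one of the last four; its "shot" number tells which), for a name from the list of things; names that differ only in an ending like _2 or _b are one class to them, and where a whole thing is asked for, a point or a joint stands for the part that bears it (a point fixed in the world has none). Each returns a list of dicts, best first, with "conf" (0 to 1); they miss things now and then, are a little off and sometimes report something else, mostly with a low value. They report only what shows in the picture. A call takes as long as a camera call. They do not tell look-alikes from the thing itself.
- recognise(picture, query): "point" ([row, column] in pixels, amid what is visible of it).
The state is a dict: "time": time; "qpos": joint angles; "dq": joint speeds; "joint_efforts": joint torques, N m; "eef_pos": TCP position; "tcp_rot": TCP orientation; "contact_force": force on the tool from outside, world axes, zero at the start; "wrist_torque": the same for the moment, N m; "opening": opening from 0.0 (shut) to 1.0 (fully open); "finger_force": force on a finger pad.
Only numpy, scipy, OpenCV 4.12 (cv2) and the standard library are available. Lean on these libraries where they do the work, as an engineer would, in place of code of your own. Each camera call takes 0.05 s, during which the arm holds its last target. There are 200 camera calls.

TASK

Pick up the walnut block and, holding it, wipe the three loose chips off the sloped face of the stage without touching them with the fingers, then set the block back down flat on the desk and let go. Then take the sample slide by its blue fin and hold it flush on the sloped face, centred in and squared with the black outline, pressing gently so that the sprung face sinks about halfway (4 mm of its 8 mm). Finish while still gripping and pressing the slide there; leave the mug, vial, petri dish and loupe alone.

Things in the scene. Friction and masses are not known exactly. Their poses are not given: they have to be found in the camera images.
- stage: Grey stage fixed to the desk. Origin on the desk below the hinge; x points up the slope (level), z up. Base 116 mm wide, x -100 to +65 mm, 8 mm thick, trough with 16 mm lip at its low front. Cheeks at y +-49 to 56, x +-15, 58 mm high. Hinge along y at height 58 mm; the face lies 20 mm above it, square to the tilt. Slope locked, 11 to 23 degrees, differs each time, rising to +x.
- face (a point): Centre of the top of the aluminium face plate, which is 90 mm (own x, up the slope) x 80 mm (own y) x 7 mm. z is the face's outward normal. A black outline 56 x 76 mm is painted round the centre. The point moves with the plate when this sinks.
- platen (a joint): How far the sprung face plate is pushed in along its normal (m): 0 at rest, 0.008 at the stop. It takes about 2 N to begin and 1.2 N more for each mm.
- block: Loose walnut block, 45 (own x) x 85 (own y) x 26 mm high, 0.11 kg, lying flat on the desk. Origin at the centre of its underside, z up. Grip it across the 45 mm by its upper half, so that the fingertips stay above the chips.
- slide: Loose sample slide, 0.06 kg: white plate 50 (own x) x 70 (own y) x 5 mm with a blue upright fin in its middle, 12 mm thick (own y), 28 mm long (own x), its top 41 mm above the underside. Origin at the centre of the underside, z up through the fin. On the face its x lies along the face's x (either way round).
- chip1: Loose reddish chip, about 13 x 10 x 7 mm, 12 g, lying on the face near its middle. Origin at the centre of its underside.
- chip2: Loose reddish chip, as chip1; starts between the other two.
- chip3: Loose reddish chip, as chip1.
- mug: White dotted mug with handle, 82 mm wide, 91 mm high; a bystander. Origin at its underside.
- vial: Glass vial with black cap, 22 mm wide, 56 mm high; a bystander. Origin at its underside.
- petri_dish: Open petri dish, 60 mm wide, 12 mm high; a bystander. Origin at its underside.
- loupe: Folding loupe, 33 x 41 x 14 mm; a bystander. Origin at its underside.
Mind the look-alikes: they are no part of the job. Of the things like the block, leave any that is green or yellow; of the rest the smaller one is meant.

How it is judged:
By the outcome, as a careful person would: the job done as asked, in the order asked, and still so for the second after the job is handed in, while the arm keeps its last pose, push and grip.
It also fails if it takes over 67 s, if anything falls off the work surface, if the arm or the gripper's body presses on something with over 40 N, if the wrist force passes 120 N, or if a joint passes its speed limit or range.

## Working session

There is one attempt and no reset: what is moved stays moved. The work goes in short steps, Python scripts to look and compute and a tool call to move; the robot and the scene stay as the last step left them, time stands still between calls to the robot, and variables do not carry over. Pictures are saved under pics/ and viewed, at most 10 in all, crops included, and the job is handed in when it is done.

Besides the shell and the picture viewer there is one more tool, called as name([rows], argument=value, ...), one row to a line, values as JSON. arm_command: Moves the arm, as the interface text tells. Shifts and turns lie within -1 to 1; 1 stands for 75 cm of shift or 60 degrees of turn. Its arguments: {"type":"object","properties":{"steps":{"type":"array"},"grip_force":{"type":"number"}},"required":["steps"]}

```bash
mkdir -p pics; ls
cat > h.py <<'E'
import numpy as np, cv2
from scipy.spatial.transform import Rotation as Ro
from plant import get_state, read_camera, sign_off, recognise
def save(p,n): cv2.imwrite('pics/'+n,cv2.cvtColor(p['pixels'],cv2.COLOR_RGB2BGR))
def cam(p,st=None):
    """R,t world->cam"""
    if 'R' in p: return np.array(p['R']),np.array(p['t'])
    T=np.eye(4);T[:3,:3]=Ro.from_quat(st['tcp_rot']).as_matrix();T[:3,3]=st['eef_pos']
    M=np.linalg.inv(T@np.array(p['T_tool_cam']));return M[:3,:3],M[:3,3]
def ray(c,K,rc):
    R,t=c;d=R.T@np.linalg.inv(K)@np.array([rc[1],rc[0],1.]);return -R.T@t,d/np.linalg.norm(d)
def onz(c,K,rc,z):
    o,d=ray(c,K,rc);return o+d*(z-o[2])/d[2]
def proj(c,K,X):
    X=np.atleast_2d(X);q=(X@c[0].T+c[1])@np.array(K).T;return q[:,1::-1]/q[:,2:]
def tri(*rays):
    A=sum(np.eye(3)-np.outer(d,d) for o,d in rays);b=sum((np.eye(3)-np.outer(d,d))@o for o,d in rays)
    return np.linalg.solve(A,b)
E
python3 - <<'E'
from h import *
s=get_state();print({k:np.round(v,3) for k,v in s.items()})
P={n:read_camera(n) for n in('scene','top','wrist')}
for n,p in P.items():
    save(p,n+'0.png');print(n,p['K'].tolist() if hasattr(p['K'],'tolist') else p['K'])
    if n!='wrist': print('cam at',(-np.array(p['R']).T@p['t']).round(3))
    else: print(np.round(p['T_tool_cam'],3))
    for q in('stage','face','block','slide','chip1','mug','vial','petri_dish','loupe'):
        print(n,q,[(np.round(d['point']).tolist(),round(d['conf'],2)) for d in recognise(p,q)][:5])
    
im=np.hstack
cv2.imwrite('pics/a.png',cv2.resize(cv2.imread('pics/top0.png'),(800,600)))
cv2.imwrite('pics/b.png',cv2.resize(cv2.imread('pics/scene0.png'),(800,600)))
E
```

```text
pics
{'time': np.float64(0.0), 'qpos': array([ 1.166,  0.287,  1.578, -0.   ,  1.279, -0.15 ]), 'dq': array([ 0.   , -0.001,  0.   , -0.001, -0.002,  0.001]), 'joint_efforts': array([ 1.0000e-03, -4.0600e+01, -2.9262e+01, -0.0000e+00,  6.0000e-03,
        0.0000e+00]), 'eef_pos': array([0.17 , 0.653, 0.23 ]), 'tcp_rot': array([ 0.127,  0.992, -0.001, -0.   ]), 'contact_force': array([-0.519, -0.573,  0.67 ]), 'wrist_torque': array([ 0.01 ,  0.006, -0.016]), 'finger_force': np.float64(0.0), 'opening': np.float64(0.994)}
scene [[387.37096148337315, 0.0, 260.064983358738], [0.0, 387.37096148337315, 195.21323451890518], [0.0, 0.0, 1.0]]
cam at [-0.02  -0.54   0.784]
scene stage [([213.0, 222.0], 0.73)]
scene face [([194.0, 225.0], 0.67)]
scene block [([275.0, 232.0], 0.85), ([328.0, 295.0], 0.78), ([234.0, 320.0], 0.77), ([269.0, 293.0], 0.67)]
scene slide [([185.0, 158.0], 0.68), ([178.0, 271.0], 0.52)]
scene chip1 []
scene mug [([145.0, 222.0], 0.84)]
scene vial []
scene petri_dish [([179.0, 272.0], 0.74)]
scene loupe [([194.0, 225.0], 0.57), ([197.0, 322.0], 0.45), ([141.0, 224.0], 0.
[... 307 characters left out ...]
, 375.0], 0.74), ([212.0, 230.0], 0.74), ([223.0, 332.0], 0.6)]
top slide [([238.0, 142.0], 0.58)]
top chip1 [([223.0, 329.0], 0.53)]
top mug [([142.0, 158.0], 0.79), ([218.0, 231.0], 0.54)]
top vial []
top petri_dish [([143.0, 235.0], 0.9), ([236.0, 144.0], 0.41)]
top loupe [([131.0, 294.0], 0.44)]
wrist [[279.74987844024145, 0.0, 254.56842891095766], [0.0, 279.74987844024145, 192.78880516033868], [0.0, 0.0, 1.0]]
[[ 0.    -0.964 -0.266  0.068]
 [ 1.     0.001 -0.001 -0.001]
 [ 0.001 -0.266  0.964 -0.143]
 [ 0.     0.     0.     1.   ]]
wrist stage []
wrist face []
wrist block []
wrist slide [([377.0, 83.0], 0.85)]
wrist chip1 []
wrist mug []
wrist vial []
wrist petri_dish []
wrist loupe []
```

View pics/a.png

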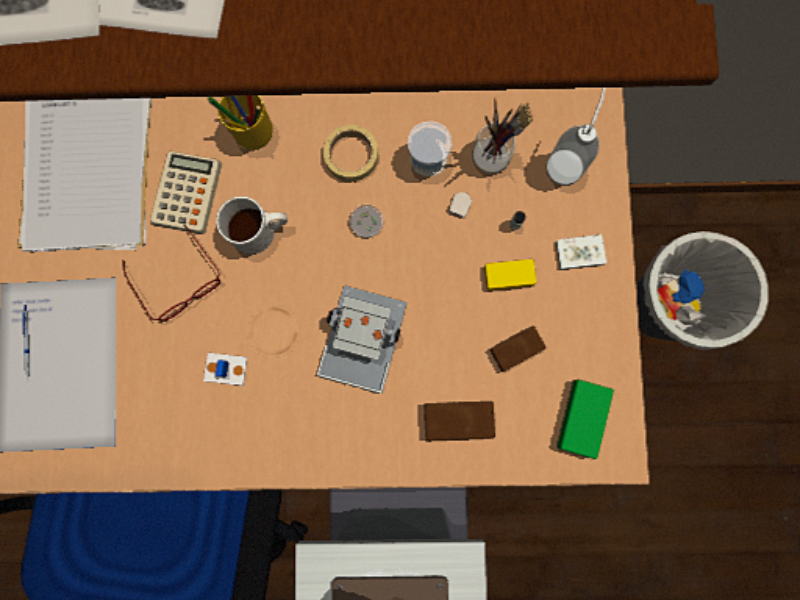

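View pics/b.png

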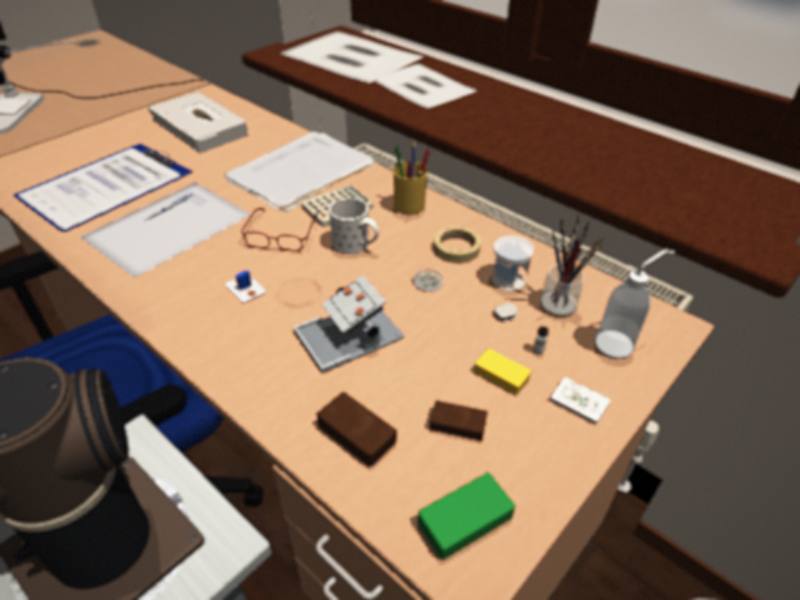

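Top view (800x600 px): the block look-alikes are the small brown one (518,348), the large brown (459,420), the yellow (510,274) and the green (586,419). I choose the small brown one. The slide with its blue fin is at (225,369), and the stage with three chips is at (365,333).

Run:
```python
from h import *
p=read_camera('top');q=read_camera('scene');c=cam(p);cs=cam(q);K=p['K'];Ks=q['K']
im=p['pixels']
save(p,'t1.png');I=cv2.imread('pics/t1.png')
hsv=cv2.cvtColor(im,cv2.COLOR_RGB2HSV)
def blobs(mask,amin=20):
    n,l,s,ce=cv2.connectedComponentsWithStats(mask.astype(np.uint8));return [(l==i,s[i],ce[i][::-1]) for i in range(1,n) if s[i][4]>amin]
dark=(im.max(2)<110)&(hsv[...,0]<15)
for m,s,ce in blobs(dark,300):
    if 200<ce[0]<290 and 250<ce[1]<380:
        ys,xs=np.nonzero(m);r=cv2.minAreaRect(np.c_[xs,ys].astype(np.float32));b=cv2.boxPoints(r)
        W=np.array([onz(c,K,(v,u),.026) for u,v in b]);print('brown',ce.round(),'W',W[:,:2].round(3).tolist(),'ctr',W.mean(0).round(3),'sides',np.linalg.norm(np.diff(W,axis=0),axis=1).round(3))
blue=(hsv[...,0]>100)&(hsv[...,0]<130)&(hsv[...,1]>120)
for m,s,ce in blobs(blue):
    if 220<ce[0]<255 and 120<ce[1]<170: print('fin',ce,onz(c,K,ce,.041).round(3))
red=(hsv[...,0]<14)&(hsv[...,1]>140)&(im[...,0]>130)
for m,s,ce in blobs(red,8):
    if 190<ce[0]<250 and 205<ce[1]<255: print('chip',ce,onz(c,K,ce,.085).round(3),s[4])
hs=cv2.cvtColor(q['pixels'],cv2.COLOR_RGB2HSV);rs=(hs[...,0]<14)&(hs[...,1]>120)&(q['pixels'][...,0]>130)
for m,s,ce in blobs(rs,4):
    if 170<ce[0]<220 and 200<ce[1]<255: print('chip scene',ce,s[4])
# scene block check
for z in(.0,.026):print('scene block',onz(cs,Ks,(269,293),z).round(3),'top',onz(c,K,(223,331),z).round(3))
crop=np.hstack([cv2.resize(I[195:285,260:360],(400,360)),cv2.resize(I[170:260,195:295],(400,360),interpolation=cv2.INTER_CUBIC)])
cv2.imwrite('pics/c.png',crop)
```

```text
brown [223. 330.] W [[0.468, -0.168], [0.512, -0.252], [0.471, -0.273], [0.427, -0.19]] ctr [ 0.47  -0.221  0.026] sides [0.095 0.047 0.094]
brown [269. 293.] W [[0.381, -0.053], [0.384, -0.179], [0.321, -0.18], [0.318, -0.054]] ctr [ 0.351 -0.117  0.026] sides [0.127 0.063 0.126]
fin [235.58823529 141.69117647] [0.445 0.278 0.041]
chip [204.64705882 233.17647059] [0.517 0.033 0.085] 17
chip [205.76470588 222.17647059] [0.515 0.061 0.085] 17
chip [213.9375 241.1875] [0.493 0.012 0.085] 16
chip scene [186.  222.2] 10
chip scene [189.66666667 230.        ] 9
chip scene [199.  229.5] 10
scene block [ 0.477 -0.222  0.   ] top [ 0.472 -0.228  0.   ]
scene block [ 0.461 -0.232  0.026] top [ 0.47  -0.224  0.026]
```

View pics/c.png

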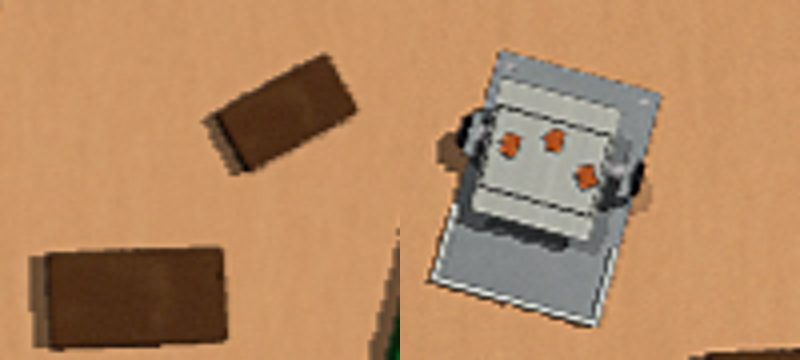

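The crop confirms the choice: the upper, smaller walnut block is about 45x85 mm, and the larger brown one is about 63x126 mm. Three chips lie mid-face, and the trough is at the near, low side of the stage. I'll move over the slide and look with the wrist camera.

arm_command([
  {"translation": [-0.237,-0.196,-0.013],"twist": [0,0,0],"fingers": 1},
  {"translation": [-0.237,-0.196,-0.013],"twist": [0,0,0],"fingers": 1},
  {"translation": [-0.237,-0.196,-0.013],"twist": [0,0,0],"fingers": 1},
  {"translation": [-0.237,-0.196,-0.013],"twist": [0,0,0],"fingers": 1},
  {"translation": [-0.237,-0.196,-0.013],"twist": [0,0,0],"fingers": 1},
])

```text
time: 2.22
eef_pos: [0.3068, 0.4643, 0.2416]
tcp_rot: [0.129, 0.992, 0.0, 0.0]
contact_force: [0.5, 0.7, -0.6]
opening: 0.996
finger_force: 0.0
```

arm_command([
  {"translation": [-0.237,-0.196,-0.013],"twist": [0,0,0],"fingers": 1},
  {"translation": [-0.237,-0.196,-0.013],"twist": [0,0,0],"fingers": 1},
  {"translation": [-0.237,-0.196,-0.013],"twist": [0,0,0],"fingers": 1},
  {"translation": [-0.237,-0.196,-0.013],"twist": [0,0,0],"fingers": 1},
  {"translation": [-0.237,-0.196,-0.013],"twist": [0,0,0],"fingers": 1},
])

```text
time: 2.85
eef_pos: [0.4414, 0.278, 0.2511]
tcp_rot: [0.129, 0.992, 0.0, 0.0]
contact_force: [-0.6, 1.0, 0.2]
opening: 1.002
finger_force: 0.0
```

Run:
```python
from h import *
import pickle
s=get_state();print(s['eef_pos'].round(4),s['tcp_rot'].round(3),s['dq'].round(3))
p=read_camera('wrist');pickle.dump((s,p),open('w1.pkl','wb'));save(p,'w1.png')
c=cam(p,s);print(proj(c,p['K'],[[.445,.278,.041],[.445,.278,0]]).round(),[(d['point'],d['conf']) for d in recognise(p,'slide')])
```

```text
[0.4414 0.278  0.2511] [0.129 0.992 0.    0.   ] [ 0.056 -0.002  0.011  0.027  0.007  0.019]
[[173. 256.]
 [167. 256.]] [([169.2, 257.2], 0.68)]
```

arm_command([
  {"translation": [-0.144,-0.291,0],"twist": [0,0,0],"fingers": 1},
  {"translation": [-0.144,-0.291,0],"twist": [0,0,0],"fingers": 1},
  {"translation": [-0.144,-0.291,0],"twist": [0,0,0],"fingers": 1},
  {"translation": [-0.144,-0.291,0],"twist": [0,0,0],"fingers": 1},
  {"translation": [-0.144,-0.291,0],"twist": [0,0,0],"fingers": 1},
])

```text
time: 3.58
eef_pos: [0.4899, 0.0394, 0.2508]
tcp_rot: [0.129, 0.992, 0.0, 0.0]
contact_force: [-0.2, 0.7, -0.5]
opening: 0.997
finger_force: 0.0
```

Run:
```python
from h import *
import pickle
s=get_state();print(s['eef_pos'].round(4),s['tcp_rot'].round(3),s['dq'].round(3))
p=read_camera('wrist');pickle.dump((s,p),open('w2.pkl','wb'));save(p,'w2.png')
a=cv2.imread('pics/w1.png');b=cv2.imread('pics/w2.png')
cv2.imwrite('pics/d.png',np.vstack([cv2.resize(a,(400,300)),cv2.resize(b,(400,300))]) if 0 else np.hstack([cv2.resize(a,(400,300)),cv2.resize(b,(400,300))]))
```

```text
[0.4899 0.0394 0.2508] [0.129 0.992 0.    0.   ] [ 0.067 -0.007  0.009  0.033  0.013  0.026]
```

View pics/d.png

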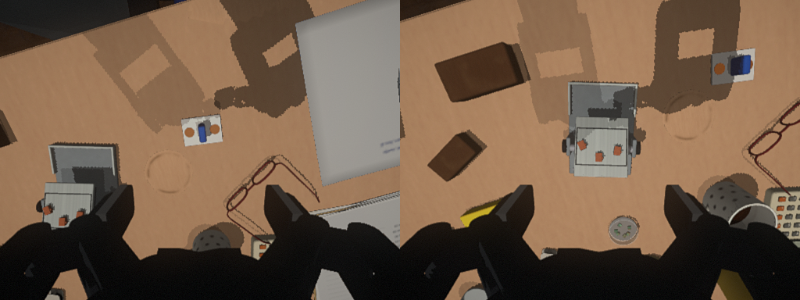

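Wrist pictures (400x300 each): in the left one the slide is at (201,130); in the right one the stage is at (602,140), the small block at (458,155) and the slide at (735,67). I'll zoom in to measure the stage and slide corners.

Run:
```python
from h import *
a=cv2.imread('pics/w1.png');b=cv2.imread('pics/w2.png')
A=cv2.resize(b[98:238,207:322],None,fx=4.2,fy=4.2,interpolation=cv2.INTER_CUBIC)
B=cv2.resize(a[135:200,220:295],None,fx=4.2,fy=4.2,interpolation=cv2.INTER_CUBIC)
C=np.zeros((A.shape[0],A.shape[1]+B.shape[1],3),np.uint8);C[:,:A.shape[1]]=A;C[:B.shape[0],A.shape[1]:]=B
D=cv2.resize(b[155:240,30:115],None,fx=3.6,fy=3.6,interpolation=cv2.INTER_CUBIC);C[280:280+D.shape[0],A.shape[1]:A.shape[1]+D.shape[1]]=D[:308]
print(A.shape,B.shape,D.shape,C.shape);cv2.imwrite('pics/e.png',C)
```

```text
(588, 483, 3) (273, 315, 3) (306, 306, 3) (588, 798, 3)
```

View pics/e.png

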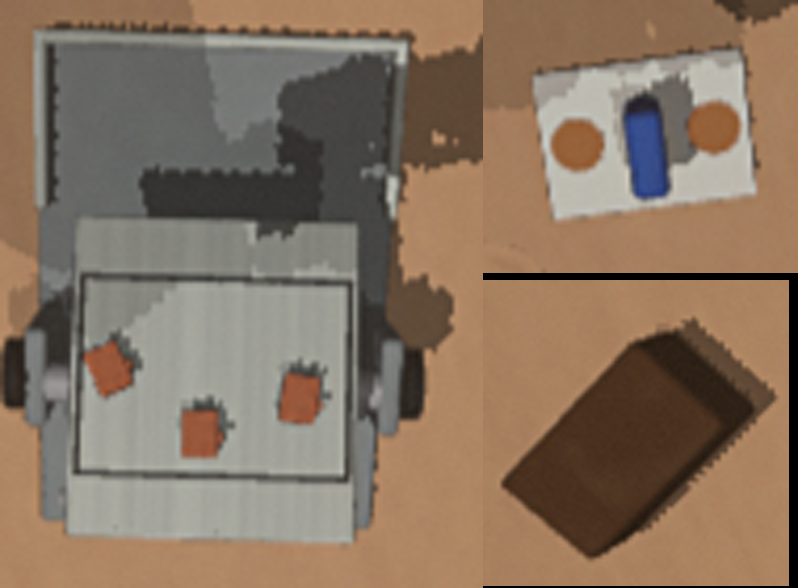

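The crop shows, in crop pixels: face-plate corners (77,218), (357,224), (354,541), (66,534); outline (80,274), (353,282), (350,481), (74,473); slide plate and fin top right; and the block's top face with left corner (503,484), top (635,345), right (722,428) and bottom (592,557). Next I'll fit the poses.

```bash
cat > fit.py <<'E'
from h import *
import pickle
from scipy.optimize import least_squares
s1,p1=pickle.load(open('w1.pkl','rb'));s2,p2=pickle.load(open('w2.pkl','rb'))
c1,c2=cam(p1,s1),cam(p2,s2);K=np.array(p1['K'])
def un(uv,sc,ox,oy,du=0,dv=0):
    uv=np.array(uv,float)-[du,dv];q=(uv+.5)/sc-.5+[ox,oy];return q[:,::-1]
A=un([(77,218),(357,224),(354,541),(66,534),(80,274),(353,282),(350,481),(74,473),(35,32),(408,42)],4.2,207,98)
F=np.array([(-45,-40),(-45,40),(45,40),(45,-40),(-28,-38),(-28,38),(28,38),(28,-38)])/1e3
def stage(v):
    x,y,ya,th=v[:4];R=Ro.from_euler('ZY',[ya,-th]).as_matrix();Rz=Ro.from_euler('z',ya).as_matrix()
    fc=np.array([x,y,.058])+R@[0,0,.02]
    return fc,R,np.vstack([fc+np.c_[F,np.zeros(8)]@R.T,np.array([x,y,0])+np.array([(-.1,-.058,.016),(-.1,.058,.016)])@Rz.T])
def rigid(v,P): return np.array(v[:3])+P@Ro.from_euler('z',v[3]).as_matrix().T
if __name__=='__main__':
    r=least_squares(lambda v:(proj(c2,K,stage(v)[2])-A).ravel(),[.51,.035,-.3,.3]);fc,R,_=stage(r.x)
    print('stage',r.x.round(4),'deg',np.degrees(r.x[2:]).round(2),'face',fc.round(4));print((r.fun.reshape(-1,2)).round(1).tolist())
    # free pnp of face
    f=lambda v:(proj(c2,K,v[:3]+np.c_[F,np.zeros(8)]@Ro.from_euler('ZYX',v[3:]).as_matrix().T)-A[:8]).ravel()
    r2=least_squares(f,[*fc,r.x[2],-r.x[3],0]);print('free face',r2.x[:3].round(4),np.degrees(r2.x[3:]).round(2),'rms',np.sqrt((r2.fun**2).mean()).round(2))
    np.save('stage.npy',r.x)
    B=un([(537,75),(741,48),(755,193),(556,218)],4.2,220,135,483)
    P=np.array([(-25,-35,0),(-25,35,0),(25,35,0),(25,-35,0)])/1e3
    r=least_squares(lambda v:(proj(c1,K,rigid(v,P))-B).ravel(),[.445,.278,.005,0]);print('slide free z',r.x.round(4),r.fun.round(1))
    r=least_squares(lambda v:(proj(c1,K,rigid([*v[:2],.005,v[2]],P))-B).ravel(),[.445,.278,0]);print('slide',r.x.round(4),np.degrees(r.x[2]).round(1))
    T=rigid([*r.x[:2],.041,r.x[2]],np.array([(-14,-6,0),(-14,6,0),(14,6,0),(14,-6,0)])/1e3);q=proj(c1,K,T);print('fin top crop px',((q[:,::-1]-[220,135]+.5)*4.2-.5+[483,0]).round().tolist())
    D=un([(503,484),(635,345),(722,428),(592,557)],3.6,30,155,483,280)
    P=np.array([(-22.5,-42.5,0),(-22.5,42.5,0),(22.5,42.5,0),(22.5,-42.5,0)])/1e3
    # order: find by trying cyclic/yaw
    for z in (None,.026):
        best=min((least_squares(lambda v:(proj(c2,K,rigid([v[0],v[1],v[2] if z is None else z,v[3]],P))-np.roll(D,k,0)).ravel(),[.47,-.22,.026,y0]) for k in range(4) for y0 in(.4,2,-1,-2.7)),key=lambda r:r.cost)
        print('block',best.x.round(4),np.degrees(best.x[3]).round(1),best.fun.round(1))
E
python3 fit.py
```

```text
stage [ 0.5108  0.0357 -0.2845  0.4118] deg [-16.3   23.59] face [0.5031 0.038  0.0763]
[[-0.5, -0.0], [-0.1, 0.4], [0.4, 0.6], [0.3, -0.5], [0.1, 0.4], [-0.1, -0.4], [-0.2, -0.1], [0.0, -0.1], [0.0, -0.7], [0.2, 0.4]]
free face [0.5037 0.0378 0.0746] [-16.26 -22.37   0.24] rms 0.28
slide free z [ 0.446   0.2814 -0.0053 -0.1327] [ 0.  -0.3  0.3  0.1 -0.1  0.1 -0.2  0.1]
slide [ 0.4443  0.2817 -0.1327] -7.6
fin top crop px [[623.0, 113.0], [663.0, 108.0], [674.0, 198.0], [635.0, 202.0]]
block [ 0.4733 -0.2436  0.0036  0.4739] 27.2 [-0.5  0.1  0.3 -0.3 -0.1  0.2  0.3  0. ]
block [ 0.4707 -0.2265  0.1249  0.4755] 27.2 [ 0.2 -1.7 -1.5 -0.1 -0.5  2.1  2.2 -0.3]
```

arm_command([
  {"translation": [-0.066,-0.348,0.1],"twist": [0,0,0.8],"fingers": 1},
  {"translation": [-0.066,-0.348,0.1],"twist": [0,0,0.8],"fingers": 1},
  {"translation": [-0.066,-0.348,0.1],"twist": [0,0,0.8],"fingers": 1},
  {"translation": [-0.066,-0.348,0.1],"twist": [0,0,0.8],"fingers": 1},
  {"translation": [-0.066,-0.348,0.1],"twist": [0,0,0.8],"fingers": 1},
])

```text
time: 4.25
eef_pos: [0.4719, -0.2241, 0.1746]
tcp_rot: [0.521, 0.854, 0.0, -0.001]
contact_force: [-0.2, -0.0, -0.2]
opening: 1.0
finger_force: 0.0
```

arm_command([
  {"translation": [0,0,0],"twist": [0,0,0],"fingers": 1},
])

```text
time: 4.38
eef_pos: [0.472, -0.2232, 0.1749]
tcp_rot: [0.519, 0.855, 0.0, -0.001]
contact_force: [1.0, 0.0, -0.2]
opening: 1.001
finger_force: 0.0
```

Run:
```python
from h import *
import pickle
s=get_state();print(s['eef_pos'].round(4),s['tcp_rot'].round(3),s['qpos'].round(2))
p=read_camera('wrist');pickle.dump((s,p),open('w3.pkl','wb'));save(p,'w3.png')
b=cv2.imread('pics/w3.png');cv2.imwrite('pics/f.png',cv2.resize(b,(800,600),interpolation=cv2.INTER_CUBIC))
```

```text
[ 0.472  -0.2232  0.1749] [ 0.519  0.855  0.    -0.001] [-0.64  0.    2.    0.    1.14 -1.12]
```

View pics/f.png

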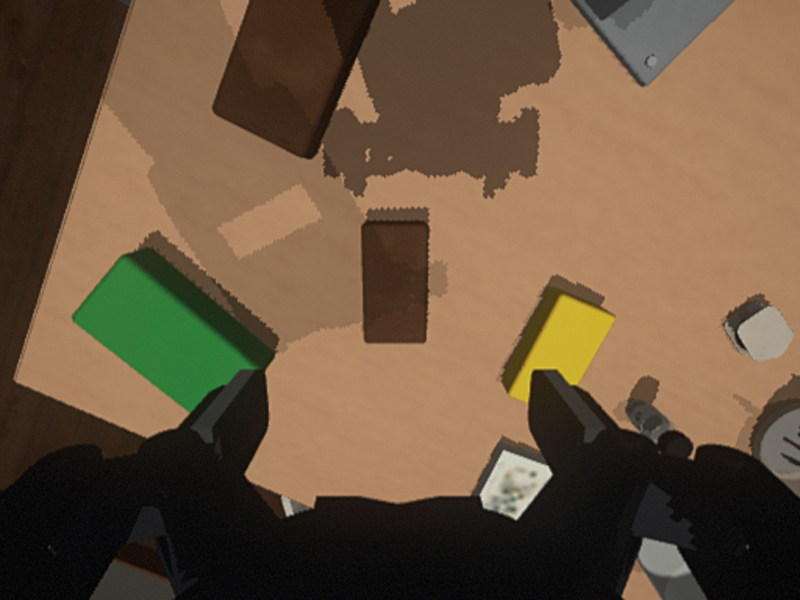

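In this view (800x600) the block's top face runs from (362,223) to (428,342), nearly aligned with the fingers, with the yellow and green look-alikes on either side.

```bash
cat >> h.py <<'E'
def move(pos,R,s=None):
    s=s or get_state();R0=Ro.from_quat(s['tcp_rot']).as_matrix()
    t=R0.T@(np.array(pos)-s['eef_pos']);w=Ro.from_matrix(R0.T@R).as_rotvec()
    print('T',(t/.75).round(4).tolist(),'W',(w/np.radians(60)).round(4).tolist(),'rows>=',round(max(np.linalg.norm(t)/.0625,np.degrees(np.linalg.norm(w))/10.7),1))
def tool(a,up=(0,0,1)):
    """R with z=-up, y nearest to world heading a(deg)"""
    z=-np.array(up,float);z/=np.linalg.norm(z);y=np.array([np.cos(np.radians(a)),np.sin(np.radians(a)),0]);y-=z*(y@z);y/=np.linalg.norm(y)
    return np.c_[np.cross(y,z),y,z]
E
python3 - <<'E'
from fit import *
s3,p3=pickle.load(open('w3.pkl','rb'));c3=cam(p3,s3)
D=un([(362,223),(428.5,223),(427,342),(364,342)],1.5625,0,0)
ct=lambda z:np.array([onz(c3,K,d,z) for d in D])
W=ct(.026);print(W[:,:2].round(4).tolist(),W.mean(0).round(4),'sides',np.linalg.norm(W-np.roll(W,-1,0),axis=1).round(4))
v=(W[0]+W[1]-W[2]-W[3]);yaw=np.degrees(np.arctan2(v[1],v[0]));print('long axis',yaw,'grip heading',yaw-90)
# height check w/ w2: triangulate top centre
D2=un([(503,484),(635,345),(722,428),(592,557)],3.6,30,155,483,280)
print('tri centre',tri(ray(c3,K,D.mean(0)),ray(c2,K,D2.mean(0))).round(4))
move([*W.mean(0)[:2],.06],tool(yaw-90));move([*W.mean(0)[:2],.015],tool(yaw-90))
E
```

```text
[[0.4313, -0.1994], [0.4702, -0.1791], [0.5091, -0.253], [0.4695, -0.2736]] [ 0.47   -0.2263  0.026 ] sides [0.0438 0.0835 0.0447 0.0835]
long axis 117.50607730830968 grip heading 27.506077308309685
tri centre [ 0.4694 -0.2245  0.0277]
T [-0.0033, -0.005, 0.1539] W [0.0001, -0.0016, 0.0008] rows>= 1.8
T [-0.0034, -0.005, 0.2139] W [0.0001, -0.0016, 0.0008] rows>= 2.6
```

arm_command([
  {"translation": [-0.003,-0.005,0.154],"twist": [0,0,0],"fingers": 0.7},
  {"translation": [-0.003,-0.005,0.154],"twist": [0,0,0],"fingers": 0.7},
  {"translation": [-0.003,-0.005,0.2185],"twist": [0,0,0],"fingers": 0.7},
  {"translation": [-0.003,-0.005,0.2185],"twist": [0,0,0],"fingers": 0.7},
  {"translation": [-0.003,-0.005,0.2185],"twist": [0,0,0],"fingers": 0.7},
])

```text
time: 5.05
eef_pos: [0.4712, -0.2276, 0.014]
tcp_rot: [0.518, 0.855, -0.0, 0.002]
contact_force: [-0.3, 0.5, -0.8]
opening: 0.85
finger_force: 0.0
```

arm_command([
  {"translation": [0,0,0],"twist": [0,0,0],"fingers": -1},
  {"translation": [0,0,0],"twist": [0,0,0],"fingers": -1},
  {"translation": [0,0,0],"twist": [0,0,0],"fingers": -1},
  {"translation": [0,0,0],"twist": [0,0,0],"fingers": -1},
  {"translation": [0,0,0],"twist": [0,0,0],"fingers": -1},
], grip_force=60)

```text
time: 5.68
eef_pos: [0.4714, -0.2292, 0.0151]
tcp_rot: [0.52, 0.854, 0.0, 0.003]
contact_force: [0.2, 1.9, 7.0]
opening: 0.508
finger_force: 61.9
```

Run:
```python
from h import *
import pickle
s=get_state();print({k:np.round(v,4) for k,v in s.items()})
p=read_camera('wrist');pickle.dump((s,p),open('w4.pkl','wb'));save(p,'w4.png')
```

```text
{'time': np.float64(5.675), 'qpos': array([-6.4660e-01,  2.4720e-01,  2.0740e+00,  9.0000e-04,  8.1550e-01,
       -1.1254e+00]), 'dq': array([0.0007, 0.0013, 0.0001, 0.0005, 0.0003, 0.0001]), 'joint_efforts': array([ -1.0158, -28.2145, -19.7615,  -0.2111,  -0.3345,   0.0492]), 'eef_pos': array([ 0.4714, -0.2292,  0.0151]), 'tcp_rot': array([5.196e-01, 8.544e-01, 1.000e-04, 2.500e-03]), 'contact_force': array([0.2398, 1.9149, 6.9892]), 'wrist_torque': array([0.328 , 0.0136, 0.0688]), 'finger_force': np.float64(61.8542), 'opening': np.float64(0.5075)}
```

arm_command([
  {"translation": [0,0,-0.2],"twist": [0,0,0],"fingers": -1},
  {"translation": [0,0,-0.2],"twist": [0,0,0],"fingers": -1},
  {"translation": [0,0,-0.2],"twist": [0,0,0],"fingers": -1},
  {"translation": [0,0,-0.2],"twist": [0,0,0],"fingers": -1},
], grip_force=80)

```text
time: 6.22
eef_pos: [0.4708, -0.2293, 0.1655]
tcp_rot: [0.52, 0.854, -0.0, 0.004]
contact_force: [-0.3, 0.5, -1.5]
opening: 0.503
finger_force: 83.8
```

```bash
cat > wp.py <<'E'
from fit import *
v=np.load('stage.npy');v[3]=np.radians(22.9);fc,RF,_=stage(v);fc[2]=.0757
Y=np.degrees(v[2]);n=RF[:,2]
fp=lambda x,y,h:fc+RF@np.array([x,y,h])
def rel(p):return (RF.T@(np.array(p)-fc)).round(4)
E
python3 - <<'E'
from wp import *
s=get_state();print(s['eef_pos'].round(4),s['tcp_rot'].round(3),s['contact_force'].round(1),s['opening'].round(3))
p=read_camera('wrist');pickle.dump((s,p),open('w5.pkl','wb'));save(p,'w5.png')
T=tool(Y,n);print(fp(.054,-.003,.065))
move(fp(.054,-.003,.065),T);move(fp(.054,-.003,.025),T)
b=cv2.imread('pics/w5.png');cv2.imwrite('pics/g.png',cv2.resize(b,(800,600),interpolation=cv2.INTER_CUBIC))
E
```

```text
Traceback (most recent call last):
AttributeError: 'float' object has no attribute 'round'
```

Run:
```python
from wp import *
s=get_state()
p=read_camera('wrist');pickle.dump((s,p),open('w5.pkl','wb'));save(p,'w5.png')
T=tool(Y,n);print(fp(.054,-.003,.065))
move(fp(.054,-.003,.065),T);move(fp(.054,-.003,.025),T)
b=cv2.imread('pics/w5.png');cv2.imwrite('pics/g.png',cv2.resize(b,(800,600),interpolation=cv2.INTER_CUBIC))
```

```text
[0.525964   0.02817946 0.15658974]
T [0.269, 0.2242, 0.008] W [-0.3612, -0.144, 0.7185] rows>= 4.6
T [0.2548, 0.2391, 0.0572] W [-0.3612, -0.144, 0.7185] rows>= 4.6
```

View pics/g.png

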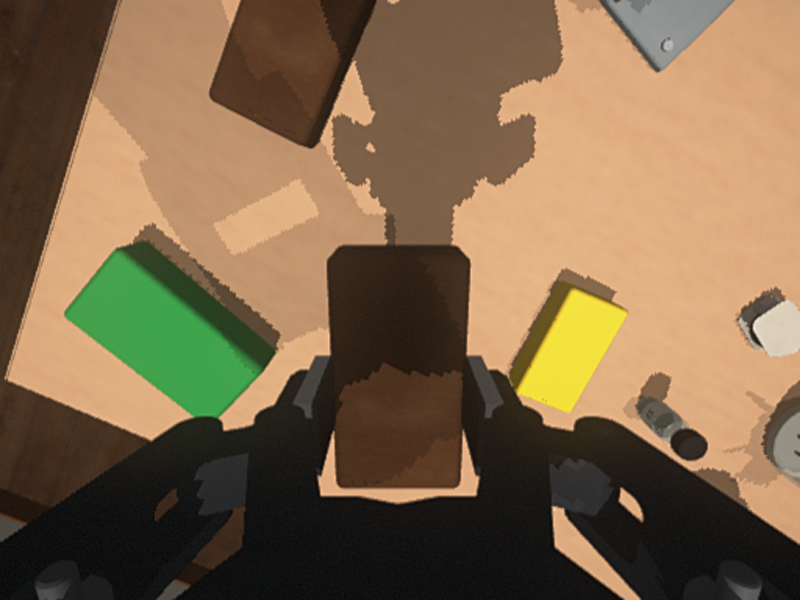

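The block is held squarely between the pads (edges at x 330 and 470), with its underside level. I'll go to the uphill start of the wipe, tilted to match the face.

arm_command([
  {"translation": [0.269,0.224,0.008],"twist": [-0.361,-0.144,0.7185],"fingers": -1},
  {"translation": [0.269,0.224,0.008],"twist": [-0.361,-0.144,0.7185],"fingers": -1},
  {"translation": [0.269,0.224,0.008],"twist": [-0.361,-0.144,0.7185],"fingers": -1},
  {"translation": [0.269,0.224,0.008],"twist": [-0.361,-0.144,0.7185],"fingers": -1},
  {"translation": [0.269,0.224,0.008],"twist": [-0.361,-0.144,0.7185],"fingers": -1},
])

```text
time: 6.9
eef_pos: [0.5227, 0.0237, 0.1528]
tcp_rot: [0.779, 0.598, 0.112, 0.152]
contact_force: [1.2, -0.3, -0.8]
opening: 0.498
finger_force: 83.7
```

arm_command([
  {"translation": [0,0,0],"twist": [0,0,0],"fingers": -1},
  {"translation": [0,0,0],"twist": [0,0,0],"fingers": -1},
])

```text
time: 7.15
eef_pos: [0.5235, 0.0215, 0.1541]
tcp_rot: [0.777, 0.6, 0.111, 0.152]
contact_force: [-0.3, -0.3, -0.6]
opening: 0.498
finger_force: 83.7
```

Run:
```python
from wp import *
s=get_state();T=tool(Y,n);print(rel(s['eef_pos']),s['contact_force'].round(1),np.degrees(Ro.from_matrix(T.T@Ro.from_quat(s['tcp_rot']).as_matrix()).as_rotvec()).round(2),s['qpos'].round(2))
p=read_camera('wrist');pickle.dump((s,p),open('w6.pkl','wb'));save(p,'w6.png')
move(fp(.054,-.003,.0185),T)
b=cv2.imread('pics/w6.png');cv2.imwrite('pics/i.png',cv2.resize(b,(800,600),interpolation=cv2.INTER_CUBIC))
```

```text
[ 0.0526 -0.0101  0.0629] [-0.3 -0.3 -0.6] [ 1.19  0.08 -1.62] [-0.12 -0.15  2.22 -0.09  0.7   0.19]
T [0.0099, 0.0022, 0.0596] W [-0.0187, -0.0012, 0.0258] rows>= 0.7
```

View pics/i.png

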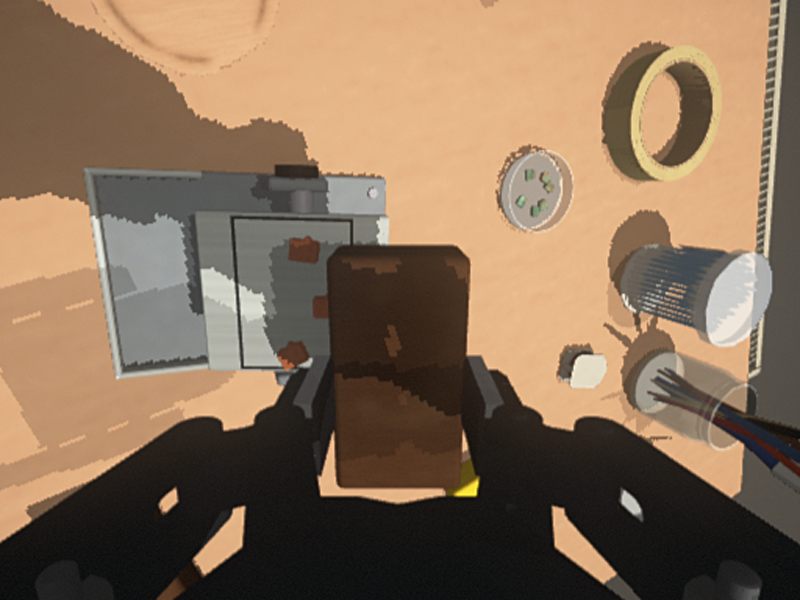

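The held block hangs uphill of the chips, which are at (303,248), (320,306) and (293,354). Before touching down I'll check the face model against this view.

Run:
```python
from wp import *
s,p=pickle.load(open('w6.pkl','rb'));c=cam(p,s)
A6=un([(195,213),(207,368),(232.5,218),(242,366.5),(352,219)],1.5625,0,0);I6=[1,0,5,4,6]
for nm,vv in(('fit',np.load('stage.npy')),('22.9',v)): print(nm,(proj(c,K,stage(vv)[2][I6])-A6).round(1).tolist())
f=lambda w:np.r_[(proj(c2,K,stage(w)[2])-A).ravel(),(proj(c,K,stage(w)[2][I6])-A6).ravel()]
r=least_squares(f,v);print(r.x.round(4),np.degrees(r.x[2:]).round(2),stage(r.x)[0].round(4),r.fun.round(1)[20:])
# free height too
g=lambda w:np.r_[(proj(c2,K,stage(w)[2][:8]+[0,0,w[4]])-A[:8]).ravel(),(proj(c,K,stage(w)[2][I6]+[0,0,w[4]])-A6).ravel()]
r=least_squares(g,[*v,0]);print('free',r.x.round(4),np.degrees(r.x[2:4]).round(2),np.sqrt((r.fun**2).mean()))
```

```text
fit [[-2.1, 0.1], [0.2, 1.8], [-1.7, -0.6], [-0.2, 0.2], [0.1, -0.4]]
22.9 [[-2.0, 0.0], [0.5, 1.8], [-1.7, -0.5], [-0.1, 0.3], [0.1, -0.0]]
[ 0.5105  0.0355 -0.286   0.3997] [-16.39  22.9 ] [0.5031 0.0377 0.0764] [-1.7 -0.1  0.9  1.4 -1.3 -0.6  0.3 -0.   0.6 -0.2]
free [ 0.5103  0.0354 -0.285   0.3629 -0.0021] [-16.33  20.79] 0.6058974218122346
```

arm_command([
  {"translation": [0.0099,0.0022,0.057],"twist": [-0.0187,-0.0012,0.0258],"fingers": -1},
  {"translation": [0.0099,0.0022,0.057],"twist": [-0.0187,-0.0012,0.0258],"fingers": -1},
  {"translation": [0.0099,0.0022,0.057],"twist": [-0.0187,-0.0012,0.0258],"fingers": -1},
])

```text
time: 7.58
eef_pos: [0.5435, 0.023, 0.1171]
tcp_rot: [0.784, 0.587, 0.12, 0.16]
contact_force: [-1.3, 0.1, -1.5]
opening: 0.498
finger_force: 83.7
```

Run:
```python
from wp import *
s=get_state();T=tool(Y,n);print(rel(s['eef_pos']),s['contact_force'].round(1),np.degrees(Ro.from_matrix(T.T@Ro.from_quat(s['tcp_rot']).as_matrix()).as_rotvec()).round(2))
for h in (.0165,.0145): move(fp(.054,-.003,h),T);move(fp(-.05,-.003,h),T)
```

```text
[ 0.0555 -0.003   0.0215] [-1.3  0.1 -1.5] [-0.13  0.    0.07]
T [0.0001, -0.002, 0.0067] W [0.0022, -0.0, -0.0012] rows>= 0.1
T [-0.0001, -0.1407, 0.0064] W [0.0022, -0.0, -0.0012] rows>= 1.7
T [0.0001, -0.002, 0.0094] W [0.0022, -0.0, -0.0012] rows>= 0.1
T [-0.0001, -0.1407, 0.0091] W [0.0022, -0.0, -0.0012] rows>= 1.7
```

arm_command([
  {"translation": [0,-0.002,0.0067],"twist": [0,0,0],"fingers": -1},
  {"translation": [0,-0.002,0.0067],"twist": [0,0,0],"fingers": -1},
])

```text
time: 7.82
eef_pos: [0.544, 0.0236, 0.1122]
tcp_rot: [0.784, 0.587, 0.12, 0.16]
contact_force: [-0.3, 0.5, -1.4]
opening: 0.498
finger_force: 83.7
```

arm_command([
  {"translation": [0,0,0.0027],"twist": [0,0,0],"fingers": -1},
  {"translation": [0,0,0.0027],"twist": [0,0,0],"fingers": -1},
])

```text
time: 8.07
eef_pos: [0.5449, 0.0236, 0.1102]
tcp_rot: [0.784, 0.588, 0.12, 0.16]
contact_force: [0.3, -0.2, -0.7]
opening: 0.496
finger_force: 83.9
```

Run:
```python
from wp import *
s=get_state();T=tool(Y,n);print(rel(s['eef_pos']),s['contact_force'].round(1),(RF.T@s['contact_force']).round(1),np.degrees(Ro.from_matrix(T.T@Ro.from_quat(s['tcp_rot']).as_matrix()).as_rotvec()).round(2))
```

```text
[ 0.0539 -0.002   0.0147] [ 0.3 -0.2 -0.7] [ 0.  -0.1 -0.8] [-0.2   0.05  0.01]
```

arm_command([
  {"translation": [0,0,0.002],"twist": [0,0,0],"fingers": -1},
  {"translation": [0,0,0.002],"twist": [0,0,0],"fingers": -1},
])

```text
time: 8.32
eef_pos: [0.5455, 0.0235, 0.1087]
tcp_rot: [0.784, 0.588, 0.12, 0.16]
contact_force: [-1.2, 0.9, 1.8]
opening: 0.497
finger_force: 84.1
```

arm_command([
  {"translation": [0,0,0.0015],"twist": [0,0,0],"fingers": -1},
  {"translation": [0,0,0.0015],"twist": [0,0,0],"fingers": -1},
])

```text
time: 8.57
eef_pos: [0.5458, 0.0234, 0.1076]
tcp_rot: [0.784, 0.588, 0.12, 0.16]
contact_force: [-1.9, 0.1, 3.1]
opening: 0.495
finger_force: 84.2
```

Run:
```python
from wp import *
s=get_state();T=tool(Y,n);print(rel(s['eef_pos']),s['contact_force'].round(1),(RF.T@s['contact_force']).round(1),np.degrees(Ro.from_matrix(T.T@Ro.from_quat(s['tcp_rot']).as_matrix()).as_rotvec()).round(2))
```

```text
[ 0.0538 -0.002   0.0119] [-1.9  0.1  3.1] [-0.5 -0.4  3.5] [-0.17  0.05  0.02]
```

arm_command([
  {"translation": [0,-0.01,-0.0013],"twist": [0,0,0],"fingers": -1},
  {"translation": [0,-0.025,-0.0013],"twist": [0,0,0],"fingers": -1},
  {"translation": [0,-0.04,-0.0013],"twist": [0,0,0],"fingers": -1},
  {"translation": [0,-0.055,-0.0013],"twist": [0,0,0],"fingers": -1},
  {"translation": [0,-0.055,-0.0013],"twist": [0,0,0],"fingers": -1},
])

```text
time: 9.2
eef_pos: [0.5071, 0.0347, 0.0912]
tcp_rot: [0.784, 0.588, 0.119, 0.159]
contact_force: [-1.8, 1.8, 4.0]
opening: 0.498
finger_force: 84.4
```

Run:
```python
from wp import *
s=get_state();T=tool(Y,n);print(rel(s['eef_pos']),(RF.T@s['contact_force']).round(1),s['wrist_torque'].round(2),np.degrees(Ro.from_matrix(T.T@Ro.from_quat(s['tcp_rot']).as_matrix()).as_rotvec()).round(2))
```

```text
[ 0.0102 -0.002   0.0125] [-0.5  1.2  4.6] [0.22 0.33 0.01] [0.01 0.04 0.02]
```

arm_command([
  {"translation": [0,-0.016,-0.001],"twist": [0,0,0],"fingers": -1},
  {"translation": [0,-0.032,-0.0015],"twist": [0,0,0],"fingers": -1},
  {"translation": [0,-0.048,-0.002],"twist": [0,0,0],"fingers": -1},
  {"translation": [0,-0.064,-0.0025],"twist": [0,0,0],"fingers": -1},
  {"translation": [0,-0.08,-0.003],"twist": [0,0,0],"fingers": -1},
])

```text
time: 9.82
eef_pos: [0.4553, 0.05, 0.0711]
tcp_rot: [0.784, 0.587, 0.121, 0.16]
contact_force: [0.6, 0.3, 5.5]
opening: 0.495
finger_force: 84.3
```

Run:
```python
from wp import *
s=get_state();T=tool(Y,n);print(rel(s['eef_pos']),(RF.T@s['contact_force']).round(1),s['wrist_torque'].round(2),s['opening'])
```

```text
[-0.0474 -0.0019  0.015 ] [2.6 0.4 4.9] [-0.22 -0.3  -0.06] 0.4946042791106527
```

arm_command([
  {"translation": [0,-0.01,-0.0005],"twist": [0,0,0],"fingers": -1},
  {"translation": [0,-0.013,-0.0005],"twist": [0,0,0],"fingers": -1},
  {"translation": [0,-0.013,-0.06],"twist": [0,0,0],"fingers": -1},
  {"translation": [0,-0.013,-0.14],"twist": [0,0,0],"fingers": -1},
  {"translation": [0,-0.013,-0.14],"twist": [0,0,0],"fingers": -1},
])

```text
time: 10.45
eef_pos: [0.4076, 0.0643, 0.1678]
tcp_rot: [0.784, 0.587, 0.123, 0.162]
contact_force: [0.4, 0.3, -0.8]
opening: 0.495
finger_force: 83.8
```

Run:
```python
from wp import *
s=get_state();print(rel(s['eef_pos']),s['eef_pos'].round(3),s['contact_force'].round(1))
p=read_camera('wrist');pickle.dump((s,p),open('w7.pkl','wb'));save(p,'w7.png');q=read_camera('top');save(q,'t7.png')
pickle.dump(q,open('t7.pkl','wb'))
for i,n_ in((p,'wrist'),(q,'top')):
    print(n_,[(d['point'],round(d['conf'],2)) for d in recognise(i,'chip1')])
c=cam(p,s);print(proj(c,K,stage(v)[2][:8]).round().tolist())
im=p['pixels'];hs=cv2.cvtColor(im,cv2.COLOR_RGB2HSV)
for nm,pp,cc in(('w',p,c),('t',q,cam(q))):
    im=pp['pixels'];hs=cv2.cvtColor(im,cv2.COLOR_RGB2HSV)
    red=((hs[...,0]<12)&(hs[...,1]>150)&(im[...,0]>100)).astype(np.uint8)
    k,l,st,ce=cv2.connectedComponentsWithStats(red)
    print(nm,[(ce[i][::-1].round().tolist(),int(st[i][4]),onz(cc,pp['K'],ce[i][::-1],.012).round(3).tolist()) for i in range(1,k) if st[i][4]>8])
```

```text
[-0.0556 -0.0015  0.1235] [0.408 0.064 0.168] [ 0.4  0.3 -0.8]
wrist [([153.9, 225.5], 0.42), ([126.9, 400.4], 0.2)]
top []
[[223.0, 264.0], [143.0, 265.0], [143.0, 361.0], [222.0, 353.0], [221.0, 281.0], [145.0, 283.0], [145.0, 342.0], [220.0, 336.0]]
w [([153.0, 228.0], 57, [0.45, 0.081, 0.012])]
t [([192.0, 427.0], 107, [0.551, -0.49, 0.012]), ([235.0, 228.0], 11, [0.445, 0.053, 0.012]), ([237.0, 235.0], 9, [0.439, 0.033, 0.012])]
```

Run:
```python
import cv2,numpy as np
a=cv2.imread('pics/w7.png')[70:320,120:440];b=cv2.imread('pics/t7.png')[170:290,180:280]
cv2.imwrite('pics/j.png',np.hstack([cv2.resize(a,(448,350),interpolation=cv2.INTER_CUBIC),cv2.resize(b,(292,350),interpolation=cv2.INTER_CUBIC)]))
```

```text
(no output)
```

View pics/j.png

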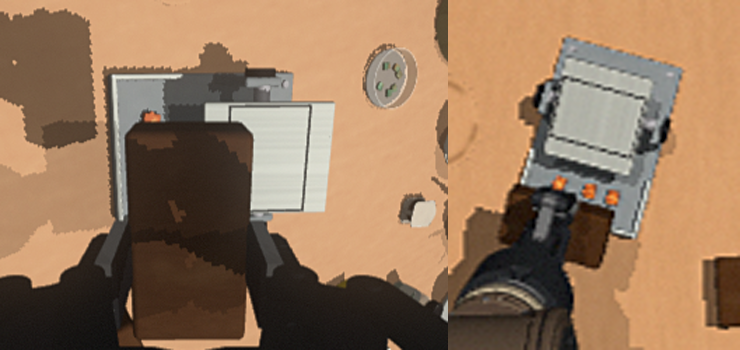

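All three chips now lie in the trough below the face (right crop, around (560,184), (589,190) and (612,198)), and the face is clear. I'll take the block back to its old place.

Run:
```python
from wp import *
s=get_state();move([.4705,-.229,.15],tool(27.5))
s6,p6=pickle.load(open('w6.pkl','rb'));s7,p7=pickle.load(open('w7.pkl','rb'))
A6=un([(195,213),(207,368),(232.5,218),(242,366.5),(352,219)],1.5625,0,0);I6=[1,0,5,4,6]
A7=un([(205,104),(335,102),(328,212),(230,107),(312,105),(304,211)],1.4,120,70);I7=[1,2,3,5,6,7]
V=[(c2,A,range(10)),(cam(p6,s6),A6,I6),(cam(p7,s7),A7,I7)]
def f(w):
    o=[]
    for i,(c,a,I) in enumerate(V):
        d=w[4+3*i:7+3*i];o+=[(proj(c,K,stage(w)[2][list(I)]+d)-a).ravel()/.5,d/.0015]
    return np.concatenate(o)
r=least_squares(f,np.r_[v,np.zeros(9)]);J=np.linalg.inv(r.jac.T@r.jac)
print(r.x.round(4),np.degrees(r.x[2:4]).round(2),stage(r.x)[0].round(4),'sd',np.sqrt(np.diag(J))[:4].round(4),r.cost)
```

```text
T [-0.3501, 0.1736, 0.0872] W [0.3583, 0.145, -0.7207] rows>= 4.8
[ 5.106e-01  3.530e-02 -2.827e-01  3.589e-01 -1.000e-04  6.000e-04
 -2.000e-03 -4.000e-04 -2.000e-04 -2.900e-03  5.000e-04 -4.000e-04
 -6.000e-04] [-16.2   20.57] [0.5039 0.0373 0.0767] sd [0.0009 0.0009 0.002  0.015 ] 28.68628094664026
```

arm_command([
  {"translation": [-0.35,0.1736,0.0872],"twist": [0.3583,0.145,-0.7207],"fingers": -1},
  {"translation": [-0.35,0.1736,0.0872],"twist": [0.3583,0.145,-0.7207],"fingers": -1},
  {"translation": [-0.35,0.1736,0.0872],"twist": [0.3583,0.145,-0.7207],"fingers": -1},
  {"translation": [-0.35,0.1736,0.0872],"twist": [0.3583,0.145,-0.7207],"fingers": -1},
  {"translation": [-0.35,0.1736,0.0872],"twist": [0.3583,0.145,-0.7207],"fingers": -1},
])

```text
time: 11.28
eef_pos: [0.4613, -0.1827, 0.152]
tcp_rot: [0.554, 0.832, 0.014, 0.018]
contact_force: [0.5, 0.0, -1.1]
opening: 0.491
finger_force: 83.7
```

arm_command([
  {"translation": [0,0,0],"twist": [0,0,0],"fingers": -1},
  {"translation": [0,0,0],"twist": [0,0,0],"fingers": -1},
])

```text
time: 11.52
eef_pos: [0.4611, -0.1802, 0.1521]
tcp_rot: [0.556, 0.831, 0.014, 0.019]
contact_force: [0.4, 0.2, -0.6]
opening: 0.495
finger_force: 83.7
```

Run:
```python
from wp import *
s=get_state();print(s['eef_pos'].round(4),Ro.from_quat(s['tcp_rot']).as_matrix()[:,2].round(4),s['opening'])
for z in(.03,.019,.015):move([.4705,-.229,z],tool(27.5))
```

```text
[ 0.4611 -0.1802  0.1521] [ 0.0468  0.0034 -0.9989] 0.495110522743365
T [-0.0625, -0.0204, 0.163] W [0.042, 0.0159, -0.0853] rows>= 2.1
T [-0.0623, -0.021, 0.1777] W [0.042, 0.0159, -0.0853] rows>= 2.3
T [-0.0622, -0.0213, 0.183] W [0.042, 0.0159, -0.0853] rows>= 2.3
```

arm_command([
  {"translation": [-0.0625,-0.0204,0.08],"twist": [0.042,0.0159,-0.0853],"fingers": -1},
  {"translation": [-0.0625,-0.0204,0.163],"twist": [0.042,0.0159,-0.0853],"fingers": -1},
  {"translation": [-0.0625,-0.0204,0.163],"twist": [0.042,0.0159,-0.0853],"fingers": -1},
  {"translation": [-0.0625,-0.0204,0.163],"twist": [0.042,0.0159,-0.0853],"fingers": -1},
])

```text
time: 12.02
eef_pos: [0.4721, -0.2287, 0.0334]
tcp_rot: [0.518, 0.856, -0.0, 0.003]
contact_force: [0.3, -0.7, -1.4]
opening: 0.496
finger_force: 83.7
```

Run:
```python
from wp import *
s=get_state();print(s['eef_pos'].round(4),s['contact_force'].round(1),Ro.from_quat(s['tcp_rot']).as_matrix()[:,2].round(4),s['opening'])
for z in(.019,.015):move([.4705,-.229,z],tool(27.5))
```

```text
[ 0.4721 -0.2287  0.0334] [ 0.3 -0.7 -1.4] [ 0.0042 -0.003  -1.    ] 0.4958023683928143
T [0.0007, -0.0022, 0.0192] W [0.0022, 0.0044, 0.0027] rows>= 0.2
T [0.0007, -0.0022, 0.0246] W [0.0022, 0.0044, 0.0027] rows>= 0.3
```

arm_command([
  {"translation": [0,0,0.012],"twist": [0.002,0.004,0],"fingers": -1},
  {"translation": [0,0,0.0215],"twist": [0.002,0.004,0],"fingers": -1},
  {"translation": [0,0,0.024],"twist": [0.002,0.004,0],"fingers": -1},
  {"translation": [0,0,0.024],"twist": [0.002,0.004,0],"fingers": -1},
])

```text
time: 12.52
eef_pos: [0.4729, -0.2303, 0.0159]
tcp_rot: [0.518, 0.855, -0.0, 0.001]
contact_force: [0.1, -0.2, -0.4]
opening: 0.498
finger_force: 83.7
```

arm_command([
  {"translation": [0,0,0.0025],"twist": [0,0,0],"fingers": -1},
  {"translation": [0,0,0.0025],"twist": [0,0,0],"fingers": -1},
])

```text
time: 12.78
eef_pos: [0.4732, -0.2305, 0.0153]
tcp_rot: [0.518, 0.855, -0.0, 0.001]
contact_force: [-2.8, 2.1, 7.2]
opening: 0.5
finger_force: 84.6
```

Run:
```python
from wp import *
s=get_state();print(s['eef_pos'].round(4),s['contact_force'].round(1),Ro.from_quat(s['tcp_rot']).as_matrix()[:,2].round(4),s['opening'])
```

```text
[ 0.4732 -0.2305  0.0153] [-2.8  2.1  7.2] [ 0.0016 -0.0014 -1.    ] 0.49995173707178403
```

arm_command([
  {"translation": [0,0,-0.0015],"twist": [0,0,0],"fingers": 0.6},
  {"translation": [0,0,-0.0015],"twist": [0,0,0],"fingers": 0.6},
  {"translation": [0,0,-0.0015],"twist": [0,0,0],"fingers": 0.6},
  {"translation": [0,0,-0.04],"twist": [0,0,0],"fingers": 0.6},
  {"translation": [0,0,-0.1],"twist": [0,0,0],"fingers": 0.6},
], grip_force=40)

```text
time: 13.4
eef_pos: [0.4713, -0.2292, 0.0877]
tcp_rot: [0.518, 0.855, 0.0, -0.001]
contact_force: [1.4, -0.9, 0.3]
opening: 0.801
finger_force: 0.0
```

arm_command([
  {"translation": [0,0,-0.12],"twist": [0,0,0],"fingers": 0.6},
  {"translation": [0,0,-0.12],"twist": [0,0,0],"fingers": 0.6},
  {"translation": [0,0,-0.12],"twist": [0,0,0],"fingers": 0.6},
])

```text
time: 13.78
eef_pos: [0.474, -0.2311, 0.1819]
tcp_rot: [0.518, 0.855, -0.001, 0.004]
contact_force: [-1.0, 0.3, -0.4]
opening: 0.798
finger_force: 0.0
```

Run:
```python
from wp import *
s=get_state();print(s['eef_pos'].round(4),s['contact_force'].round(1),s['opening'])
p=read_camera('wrist');save(p,'w8.png');pickle.dump((s,p),open('w8.pkl','wb'));c=cam(p,s)
im=p['pixels'];hs=cv2.cvtColor(im,cv2.COLOR_RGB2HSV);dark=((im.max(2)<110)&(hs[...,0]<15)&(hs[...,1]>100)).astype(np.uint8)
k,l,st,ce=cv2.connectedComponentsWithStats(dark)
print([(ce[i][::-1].round().tolist(),st[i].tolist(),onz(c,K,ce[i][::-1],.026).round(3).tolist()) for i in range(1,k) if st[i][4]>400])
print([(d['point'],round(d['conf'],2),onz(c,K,d['point'],.026).round(3)) for d in recognise(p,'block')])
move([.44,.0,.22],tool(70));
```

```text
[ 0.474  -0.2311  0.1819] [-1.   0.3 -0.4] 0.7980124657231625
[([143.0, 29.0], [0, 0, 118, 329, 14737], [0.246, -0.308, 0.026]), ([50.0, 249.0], [139, 0, 217, 124, 17042], [0.41, -0.122, 0.026]), ([169.0, 254.0], [233, 126, 43, 85, 3409], [0.468, -0.223, 0.026]), ([352.0, 118.0], [93, 331, 43, 42, 1012], [0.423, -0.525, 0.026])]
[([206.6, 110.8], 0.92, array([ 0.346, -0.336,  0.026])), ([37.0, 186.5], 0.78, array([ 0.352, -0.14 ,  0.026])), ([209.0, 358.4], 0.78, array([ 0.594, -0.209,  0.026])), ([170.8, 251.0], 0.62, array([ 0.466, -0.227,  0.026]))]
T [0.2911, 0.1042, -0.0566] W [-0.0001, 0.0009, -0.7065] rows>= 4.0
```

The block is back flat in its place, at about (0.468, -0.225). On to the slide.

arm_command([
  {"translation": [0.3126,0.14,-0.02],"twist": [0,0,-0.5],"fingers": 0.2},
  {"translation": [0.3126,0.14,-0.02],"twist": [0,0,-0.5],"fingers": 0.2},
  {"translation": [0.3126,0.14,-0.02],"twist": [0,0,-0.5],"fingers": 0.2},
  {"translation": [0.3126,0.14,-0.02],"twist": [0,0,-0.5],"fingers": 0.2},
  {"translation": [0.3126,0.14,-0.02],"twist": [0,0,-0.5],"fingers": 0.2},
])

```text
time: 14.5
eef_pos: [0.4549, 0.0298, 0.1909]
tcp_rot: [0.276, 0.961, -0.001, -0.001]
contact_force: [0.7, 0.9, -0.2]
opening: 0.602
finger_force: 0.0
```

Run:
```python
from wp import *
s=get_state();print(s['eef_pos'].round(4));p=read_camera('wrist');save(p,'w9.png');pickle.dump((s,p),open('w9.pkl','wb'))
move([.4443,.2817,.17],tool(82.4));
```

```text
[0.4549 0.0298 0.1909]
T [0.1919, 0.2777, 0.028] W [-0.0013, -0.0018, -0.4094] rows>= 4.1
```

arm_command([
  {"translation": [0.1919,0.2777,0.028],"twist": [0,0,-0.4094],"fingers": 0.2},
  {"translation": [0.1919,0.2777,0.028],"twist": [0,0,-0.4094],"fingers": 0.2},
  {"translation": [0.1919,0.2777,0.028],"twist": [0,0,-0.4094],"fingers": 0.2},
  {"translation": [0.1919,0.2777,0.028],"twist": [0,0,-0.4094],"fingers": 0.2},
  {"translation": [0.1919,0.2777,0.028],"twist": [0,0,-0.4094],"fingers": 0.2},
])

```text
time: 15.18
eef_pos: [0.4462, 0.2809, 0.1696]
tcp_rot: [0.067, 0.998, -0.002, -0.001]
contact_force: [-0.0, 0.4, -0.8]
opening: 0.599
finger_force: 0.0
```

arm_command([
  {"translation": [0,0,0],"twist": [0,0,0],"fingers": 0.2},
])

```text
time: 15.3
eef_pos: [0.447, 0.2781, 0.1704]
tcp_rot: [0.069, 0.998, -0.002, -0.0]
contact_force: [-0.7, -1.0, -0.6]
opening: 0.603
finger_force: 0.0
```

```bash
cat > sl.py <<'E'
from wp import *
def slide_corners(p,show=None):
    im=p['pixels'].astype(int);hs=cv2.cvtColor(p['pixels'],cv2.COLOR_RGB2HSV)
    blue=((hs[...,0]>100)&(hs[...,0]<130)&(hs[...,1]>120)&(hs[...,2]>60)).astype(np.uint8)
    k,l,st,ce=cv2.connectedComponentsWithStats(blue);i=1+np.argmax(st[1:,4]);b=ce[i][::-1]
    # plate: low saturation or its dots; take convex hull of whitish pixels near the fin
    w=((hs[...,1]<70)&(hs[...,2]>70)).astype(np.uint8)
    r=70;m=np.zeros_like(w);y0,x0=b.astype(int);m[max(0,y0-r):y0+r,max(0,x0-r):x0+r]=1;w&=m
    w=cv2.morphologyEx(w,cv2.MORPH_OPEN,np.ones((3,3),np.uint8))
    k,l2,s2,c2=cv2.connectedComponentsWithStats(w);j=1+np.argmax(s2[1:,4])
    pts=np.argwhere(l2==j)[:,::-1].astype(np.float32);R=cv2.minAreaRect(pts)
    h=cv2.convexHull(pts);q=cv2.approxPolyDP(h,.04*cv2.arcLength(h,True),True)[:,0,::-1]
    return b,st[i],cv2.boxPoints(R)[:,::-1],q,(l==i)
E
python3 - <<'E'
from sl import *
s=get_state();print(s['eef_pos'].round(4));p=read_camera('wrist');save(p,'w10.png');pickle.dump((s,p),open('w10.pkl','wb'));c=cam(p,s)
b,st,box,q,m=slide_corners(p);print('fin',b,st);print(box.round(1).tolist());print(q.tolist())
W=np.array([onz(c,K,x,.005) for x in q.astype(float)]);print(W.round(4).tolist(),W.mean(0).round(4))
I=cv2.imread('pics/w10.png');y,x=b.astype(int);cv2.imwrite('pics/k.png',cv2.resize(I[max(0,y-70):y+70,x-90:x+90],None,fx=4,fy=4,interpolation=cv2.INTER_CUBIC));print(max(0,y-70),x-90)
print('exp corners',proj(c,K,rigid([.4443,.2817,.005,-.1327],np.array([(-25,-35,0),(-25,35,0),(25,35,0),(25,-35,0)])/1e3)).round(1).tolist())
E
```

```text
[0.447  0.2781 0.1704]
fin [182.91769547 258.76954733] [254 170  11  26 243]
[[153.0, 227.0], [153.0, 290.0], [197.0, 290.0], [197.0, 227.0]]
[[195.0, 289.0], [197.0, 229.0], [155.0, 227.0], [153.0, 289.0]]
[[0.4716, 0.3124, 0.005], [0.4647, 0.2439, 0.005], [0.4168, 0.2495, 0.005], [0.4239, 0.3174, 0.005]] [0.4443 0.2808 0.005 ]
112 168
exp corners [[153.2, 227.4], [152.9, 291.1], [196.6, 289.8], [196.8, 228.7]]
```

View pics/k.png

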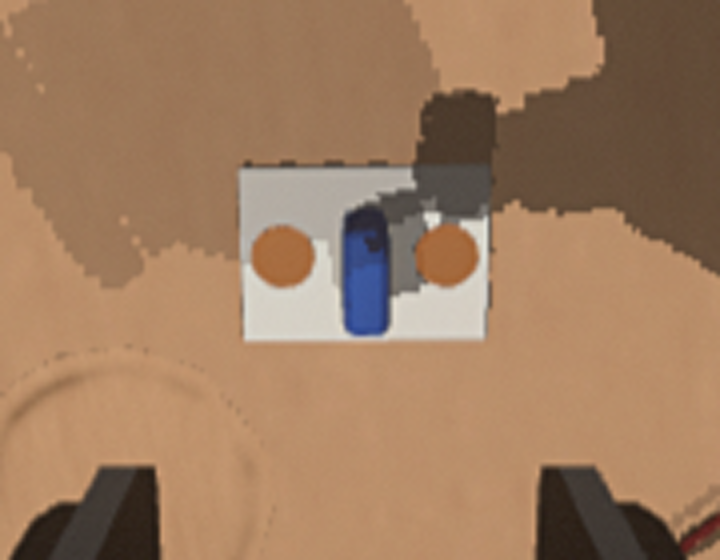

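Slide close-up (offset 168,112, x4): the plate spans (239,167) to (487,340), the fin is centred at x=366, and the fingers straddle it squarely. I'll descend on the fin.

Run:
```python
from wp import *
for z in(.06,.013):move([.4443,.2812,z],tool(82.4))
```

```text
T [0.0045, 0.0046, 0.1477] W [-0.0028, 0.0005, -0.0054] rows>= 1.8
T [0.0045, 0.0047, 0.2104] W [-0.0028, 0.0005, -0.0054] rows>= 2.5
```

arm_command([
  {"translation": [0.0045,0.0046,0.08],"twist": [-0.003,0,-0.005],"fingers": 0.0},
  {"translation": [0.0045,0.0046,0.1477],"twist": [-0.003,0,-0.005],"fingers": 0.0},
  {"translation": [0.0045,0.0046,0.1477],"twist": [-0.003,0,-0.005],"fingers": 0.0},
  {"translation": [0.0045,0.0046,0.1477],"twist": [-0.003,0,-0.005],"fingers": 0.0},
])

```text
time: 15.85
eef_pos: [0.446, 0.2824, 0.063]
tcp_rot: [0.067, 0.998, 0.001, 0.002]
contact_force: [0.2, 0.5, 0.8]
opening: 0.501
finger_force: 0.0
```

Run:
```python
from wp import *
s=get_state();print(s['eef_pos'].round(4),s['contact_force'].round(1),s['opening']);p=read_camera('wrist');pickle.dump((s,p),open('w11.pkl','wb'));save(p,'w11.png');c=cam(p,s)
hs=cv2.cvtColor(p['pixels'],cv2.COLOR_RGB2HSV);b=((hs[...,0]>100)&(hs[...,0]<130)&(hs[...,1]>120)&(hs[...,2]>60)).astype(np.uint8)
k,l,st,ce=cv2.connectedComponentsWithStats(b);i=1+np.argmax(st[1:,4]);print(st[i],ce[i])
for z in(.041,0.005):print(proj(c,K,rigid([.4443,.2812,z,-.1327],np.array([(-14,-6,0),(-14,6,0),(14,6,0),(14,-6,0)])/1e3)).round(1).tolist())
move([.4443,.2812,.013],tool(82.4))
```

```text
[0.446  0.2824 0.063 ] [0.2 0.5 0.8] 0.5006012185898011
[247 230  16  13 167] [254.29341317 236.73053892]
[[203.5, 244.8], [203.4, 264.2], [244.9, 263.8], [244.9, 245.2]]
[[188.5, 246.3], [188.5, 262.5], [223.8, 262.2], [223.8, 246.6]]
T [0.0032, -0.003, 0.0678] W [0.0039, 0.006, -0.0002] rows>= 0.8
```

arm_command([
  {"translation": [0.0032,-0.003,0.0678],"twist": [0.004,0.006,0],"fingers": 0.0},
  {"translation": [0.0032,-0.003,0.0678],"twist": [0.004,0.006,0],"fingers": 0.0},
  {"translation": [0.0032,-0.003,0.0678],"twist": [0.004,0.006,0],"fingers": 0.0},
])

```text
time: 16.27
eef_pos: [0.4434, 0.2818, 0.0127]
tcp_rot: [0.066, 0.998, -0.0, -0.0]
contact_force: [-0.1, -1.0, 0.4]
opening: 0.499
finger_force: 0.0
```

arm_command([
  {"translation": [0,0,0],"twist": [0,0,0],"fingers": -1},
  {"translation": [0,0,0],"twist": [0,0,0],"fingers": -1},
  {"translation": [0,0,0],"twist": [0,0,0],"fingers": -1},
  {"translation": [0,0,0],"twist": [0,0,0],"fingers": -1},
  {"translation": [0,0,0],"twist": [0,0,0],"fingers": -1},
], grip_force=60)

```text
time: 16.9
eef_pos: [0.4434, 0.282, 0.0124]
tcp_rot: [0.066, 0.998, -0.0, -0.001]
contact_force: [-0.9, -0.9, 7.2]
opening: 0.129
finger_force: 60.6
```

Run:
```python
from wp import *
s=get_state();print(s['eef_pos'].round(4),s['contact_force'].round(1),s['opening'],s['finger_force'],np.degrees(Ro.from_matrix(tool(82.4).T@Ro.from_quat(s['tcp_rot']).as_matrix()).as_rotvec()).round(2))
pickle.dump(s,open('grasp.pkl','wb'))
```

```text
[0.4434 0.282  0.0124] [-0.9 -0.9  7.2] 0.12904021037439733 60.62407851219177 [ 0.03  0.06 -0.08]
```

arm_command([
  {"translation": [0,0,-0.05],"twist": [0,0,0],"fingers": -1},
  {"translation": [0,0,-0.13],"twist": [0,0,0],"fingers": -1},
  {"translation": [0,0,-0.21],"twist": [0,0,0],"fingers": -1},
  {"translation": [0,0,-0.21],"twist": [0,0,0],"fingers": -1},
])

```text
time: 17.4
eef_pos: [0.4459, 0.283, 0.1746]
tcp_rot: [0.065, 0.998, 0.002, 0.004]
contact_force: [0.3, 0.5, -1.2]
opening: 0.126
finger_force: 59.5
```

```bash
cat > ref.py <<'E'
from wp import *
from scipy.ndimage import map_coordinates
C4=np.array([(-28,-38),(-28,38),(28,38),(28,-38)])/1e3
def outline_obs(c,p,fc,RF,half=6,inset=0,sides=(0,1,2,3)):
    """observed dark-line pixels: (face point, image normal, measured offset)"""
    g=cv2.cvtColor(p['pixels'],cv2.COLOR_RGB2GRAY).astype(float);o=[]
    for i in sides:
        a,b=C4[i]+0,C4[(i+1)%4]
        for t in np.linspace(.06,.94,25):
            P=fc+RF@np.r_[a+(b-a)*t,0];e=RF@np.r_[(b-a)/np.linalg.norm(b-a),0]*.002
            q=proj(c,p['K'],[P,P+e]);d=q[1]-q[0];d/=np.linalg.norm(d);nn=np.array([-d[1],d[0]])
            u=np.arange(-half,half+.01,.25);s=q[0]+u[:,None]*nn
            if s.min()<2 or s[:,0].max()>381 or s[:,1].max()>509: continue
            f=map_coordinates(g,s.T,order=1);k=f.argmin();base=np.minimum(np.median(f[max(0,k-12):max(1,k-5)]),np.median(f[k+6:k+13])) if 8<k<len(u)-9 else 0
            if base-f[k]>25:
                w=np.clip(base-f,0,None);w[np.abs(u-u[k])>1.6]=0
                o.append((i,np.r_[a+(b-a)*t,0],nn,q[0]+nn*(w@u/w.sum())))
    return o
def fitface(views,x0,freez=False):
    """views: list of (c,p). params x,y,z,yaw,theta + per-view 2 mm offsets"""
    for it in range(3):
        fc=np.array(x0[:3]);R=Ro.from_euler('ZY',[x0[3],-x0[4]]).as_matrix()
        obs=[outline_obs(c,p,fc+x0[5+3*j:8+3*j],R,half=6 if it==0 else 4) for j,(c,p) in enumerate(views)]
        def f(w):
            R=Ro.from_euler('ZY',[w[3],-w[4]]).as_matrix();r=[np.array([(w[2]-(.058+.02*np.cos(w[4])))/.0005])]
            for j,((c,p),ob) in enumerate(zip(views,obs)):
                d=w[5+3*j:8+3*j];r.append(d/.0015)
                r.append(np.array([nn@(proj(c,p['K'],w[:3]+d+R@P)[0]-m) for i,P,nn,m in ob])/.5)
            return np.concatenate(r)
        r=least_squares(f,x0,loss='soft_l1');x0=r.x
    return r,obs
E
python3 - <<'E'
from ref import *
L=lambda n:(lambda sp:(cam(sp[1],sp[0]),sp[1]))(pickle.load(open(n,'rb')))
s=get_state();print('now',s['eef_pos'].round(4),s['contact_force'].round(1),s['opening'])
for names in(['w2.pkl'],['w9.pkl'],['w2.pkl','w9.pkl','w7.pkl']):
    V=[L(n) for n in names]
    r,ob=fitface(V,np.r_[.504,.0373,.0763,-.2836,.363,np.zeros(3*len(V))])
    print(names,r.x[:3].round(4),np.degrees(r.x[3:5]).round(2),(r.x[5:]*1e3).round(1),'n',[[sum(o[0]==i for o in q) for i in range(4)] for q in ob],'cost',round(r.cost,1))
np.save('face.npy',r.x[:5])
fc=r.x[:3];R=Ro.from_euler('ZY',[r.x[3],-r.x[4]]).as_matrix();T=tool(np.degrees(r.x[3])+90,R[:,2])
move(fc+R@[-.001,0,.07],T)
E
```

```text
now [0.4459 0.283  0.1746] [ 0.3  0.5 -1.2] 0.12636039143436498
['w2.pkl'] [0.5038 0.0379 0.0763] [-16.38  23.  ] [ 0.   0.  -2.4] n [[25, 7, 25, 12]] cost 3.1
['w9.pkl'] [0.5042 0.0377 0.0772] [-16.4   14.52] [-0.  -0.  -2.1] n [[25, 13, 14, 15]] cost 2.7
['w2.pkl', 'w9.pkl', 'w7.pkl'] [0.5044 0.0374 0.076 ] [-16.45  20.55] [-0.4  0.3 -2.8  0.2  0.2 -2.5  0.2 -0.5 -1.8] n [[25, 7, 25, 13], [25, 13, 14, 15], [3, 13, 25, 14]] cost 10.4
T [-0.0861, -0.3093, 0.0439] W [0.031, -0.3352, 0.1466] rows>= 3.9
```

arm_command([
  {"translation": [-0.0861,-0.3093,0.0439],"twist": [0.031,-0.3352,0.1466],"fingers": -1},
  {"translation": [-0.0861,-0.3093,0.0439],"twist": [0.031,-0.3352,0.1466],"fingers": -1},
  {"translation": [-0.0861,-0.3093,0.0439],"twist": [0.031,-0.3352,0.1466],"fingers": -1},
  {"translation": [-0.0861,-0.3093,0.0439],"twist": [0.031,-0.3352,0.1466],"fingers": -1},
  {"translation": [-0.0861,-0.3093,0.0439],"twist": [0.031,-0.3352,0.1466],"fingers": -1},
])

```text
time: 18.02
eef_pos: [0.4746, 0.0396, 0.1331]
tcp_rot: [0.144, 0.975, -0.03, 0.169]
contact_force: [-1.1, 0.3, -0.4]
opening: 0.13
finger_force: 59.4
```

```bash
cat > fin.py <<'E'
from ref import *
w=np.load('face.npy');fc=np.array([.5042,.0377,.0757]);YAW=np.radians(-16.4);TH=np.radians(20.6)
RF=Ro.from_euler('ZY',[YAW,-TH]).as_matrix();T=tool(np.degrees(YAW)+90,RF[:,2])
def st():
    s=get_state();q=(RF.T@(s['eef_pos']-fc)*1e3).round(2)
    Rt=Ro.from_quat(s['tcp_rot']).as_matrix()
    print('face mm',q,'F',(RF.T@s['contact_force']).round(1),'M tool',(Rt.T@s['wrist_torque']).round(3),'err deg',np.degrees(Ro.from_matrix(T.T@Rt).as_rotvec()).round(2),'op',round(s['opening'],3));return s
E
python3 - <<'E'
from fin import *
s=st();move(fc+RF@[-.001,0,.028],T)
E
```

```text
face mm [-6.86 -6.52 63.94] F [-1.2  0.  -0. ] M tool [-0.045  0.242  0.008] err deg [0.64 0.84 0.25] op 0.13
T [-0.0085, 0.0093, 0.0477] W [-0.0107, -0.014, -0.0042] rows>= 0.6
```

arm_command([
  {"translation": [-0.0085,0.0093,0.0477],"twist": [-0.0107,-0.014,-0.0042],"fingers": -1},
  {"translation": [-0.0085,0.0093,0.0477],"twist": [-0.0107,-0.014,-0.0042],"fingers": -1},
  {"translation": [-0.0085,0.0093,0.0477],"twist": [-0.0107,-0.014,-0.0042],"fingers": -1},
  {"translation": [-0.0085,0.0093,0.0477],"twist": [-0.0107,-0.014,-0.0042],"fingers": -1},
])

```text
time: 18.52
eef_pos: [0.4955, 0.0449, 0.1047]
tcp_rot: [0.136, 0.974, -0.025, 0.18]
contact_force: [-0.1, 0.1, -1.0]
opening: 0.129
finger_force: 59.4
```

Run:
```python
from fin import *
s=st();move(fc+RF@[-.001,0,.018],T)
p=read_camera('wrist');pickle.dump((s,p),open('w12.pkl','wb'));save(p,'w12.png');st()
p2=read_camera('wrist');st()
```

```text
face mm [ 0.47  4.48 30.77] F [-0.4  0.1 -0.9] M tool [ 0.009  0.205 -0.051] err deg [-0.23 -0.28 -0.41] op 0.129
T [0.0021, -0.006, 0.017] W [0.0038, 0.0046, 0.0068] rows>= 0.2
face mm [ 0.58  4.41 30.8 ] F [-0.9 -0.1 -0.9] M tool [0.028 0.231 0.02 ] err deg [-0.23 -0.29 -0.4 ] op 0.129
face mm [ 0.61  4.29 30.77] F [-0.6  0.4  0.2] M tool [0.012 0.26  0.046] err deg [-0.22 -0.29 -0.39] op 0.133
```

arm_command([
  {"translation": [0.0021,-0.006,0.0165],"twist": [0.004,0.0046,0.0068],"fingers": -1},
  {"translation": [0.0021,-0.006,0.0165],"twist": [0.004,0.0046,0.0068],"fingers": -1},
  {"translation": [0.0021,-0.006,0.0165],"twist": [0.004,0.0046,0.0068],"fingers": -1},
  {"translation": [0.0021,-0.006,0.0165],"twist": [0.004,0.0046,0.0068],"fingers": -1},
])

```text
time: 19.12
eef_pos: [0.4969, 0.0391, 0.0915]
tcp_rot: [0.141, 0.974, -0.026, 0.176]
contact_force: [-0.3, -0.3, 0.1]
opening: 0.131
finger_force: 59.4
```

```bash
cat >> fin.py <<'E'
def slide_obs(c,p,ctr_tool,s):
    """edges of the slide plate: print whitish/desaturated profile"""
E
python3 - <<'E'
from fin import *
s=st();p=read_camera('wrist');pickle.dump((s,p),open('w13.pkl','wb'));save(p,'w13.png');c=cam(p,s)
print('outline pred',proj(c,K,[fc+RF@np.r_[x,0] for x in C4]).round(1).tolist())
Rt=Ro.from_quat(s['tcp_rot']).as_matrix()
P=np.array([(25,-35),(25,35),(-25,35),(-25,-35)])/1e3
print('slide top pred',proj(c,K,[s['eef_pos']+Rt@[x-.001,y,.0074] for x,y in P]).round(1).tolist())
ob=outline_obs(c,p,fc+[0,0,-.0024],RF,half=7)
for i in range(4):
    o=[q for q in ob if q[0]==i]
    if o: print(i,len(o),[ (q[3].round(1).tolist()) for q in o[::max(1,len(o)//5)]],'off',np.median([q[2]@(q[3]-proj(c,K,fc+[0,0,-.0024]+RF@q[1])[0]) for q in o]).round(2))
g=cv2.cvtColor(p['pixels'],cv2.COLOR_RGB2GRAY)
y,x=proj(c,K,s['eef_pos']+Rt@[.024,.02,.0074])[0].astype(int);print('col',x,'rows',y-14,g[y-14:y+6,x].tolist())
y,x=proj(c,K,s['eef_pos']+Rt@[.024,-.02,.0074])[0].astype(int);print('col',x,'rows',y-14,g[y-14:y+6,x].tolist())
y,x=proj(c,K,s['eef_pos']+Rt@[.012,-.035,.0074])[0].astype(int);print('row',y,'cols',x-12,g[y,x-12:x+12].tolist())
y,x=proj(c,K,s['eef_pos']+Rt@[.012,.035,.0074])[0].astype(int);print('row',y,'cols',x-12,g[y,x-12:x+12].tolist())
E
```

```text
face mm [-1.35 -0.71 17.44] F [-0.1 -0.3  0.1] M tool [0.015 0.178 0.01 ] err deg [0.05 0.08 0.06] op 0.131
outline pred [[187.5, 194.0], [187.5, 322.6], [271.8, 317.0], [271.8, 199.0]]
slide top pred [[196.5, 194.6], [196.6, 319.9], [275.8, 314.7], [275.7, 199.3]]
0 25 [[188.6, 202.3], [188.5, 225.6], [188.1, 248.9], [188.1, 272.2], [188.0, 295.5]] off -2.87
1 24 [[190.7, 322.5], [206.9, 321.2], [219.6, 320.4], [231.9, 319.6], [243.9, 318.9], [255.6, 318.1]] off 0.81
3 4 [[258.6, 195.2], [229.0, 193.3], [194.0, 194.6], [190.7, 194.3]] off 2.27
col 293 rows 182 [78, 80, 78, 79, 79, 48, 27, 43, 74, 81, 79, 79, 79, 78, 77, 79, 84, 89, 87, 89]
col 221 rows 182 [167, 168, 164, 166, 168, 106, 42, 41, 76, 85, 83, 82, 82, 82, 80, 84, 128, 182, 191, 192]
row 216 cols 183 [133, 117, 106, 138, 143, 144, 142, 143, 141, 143, 192, 226, 227, 224, 225, 224, 224, 224, 224, 224, 224, 225, 225, 224]
row 216 cols 306 [126, 122, 131, 224, 226, 222, 222, 225, 228, 192, 127, 200, 211, 167, 63, 51, 151, 175, 113, 90, 89, 96, 143, 145]
```

arm_command([
  {"translation": [0,0.0029,0.003],"twist": [0,0,0],"fingers": -1},
  {"translation": [0,0.0029,0.003],"twist": [0,0,0],"fingers": -1},
  {"translation": [0,0.0029,0.003],"twist": [0,0,0],"fingers": -1},
])

```text
time: 19.55
eef_pos: [0.4982, 0.0411, 0.0893]
tcp_rot: [0.141, 0.974, -0.026, 0.176]
contact_force: [-0.3, 0.4, -1.3]
opening: 0.128
finger_force: 59.4
```

```bash
cat >> fin.py <<'E'
def edge_obs(c,p,s,zt=.0074,cx=-.001,half=6):
    """strongest outer bright->dark step along the slide's top edges; returns per-side lists (tool xy, observed px, offset mm outward)"""
    g=cv2.cvtColor(p['pixels'],cv2.COLOR_RGB2GRAY).astype(float);Rt=Ro.from_quat(s['tcp_rot']).as_matrix();out={}
    sides={'front':((25,-33),(25,33),(1,0)),'left':((22,-35),(-5,-35),(0,-1)),'right':((22,35),(-5,35),(0,1))}
    for k,(a,b,n) in sides.items():
        r=[]
        for t in np.linspace(0,1,15):
            xy=(np.array(a)+(np.array(b)-a)*t)/1e3+[cx,0];nn=np.array(n)/1e3
            u=np.arange(-half,half+.01,.2);W=np.array([s['eef_pos']+Rt@np.r_[xy+nn*v,zt] for v in u])
            f=map_coordinates(g,proj(c,p['K'],W).T,order=1);d=f[:-3]-f[3:];j=d.argmax()
            if d[j]>30:r.append((round(float(t),2),round(float(u[j]+.3),1)))
        out[k]=r
    return out
def report(name):
    s=st();p=read_camera('wrist');pickle.dump((s,p),open(name+'.pkl','wb'));save(p,name+'.png');c=cam(p,s)
    for k,r in edge_obs(c,p,s).items(): print(k,r,'med',np.median([x[1] for x in r]) if r else None)
    ob=outline_obs(c,p,fc,RF,half=6)
    for i in range(4):
        o=[(round(q[1][1 if i%2==0 else 0]*1e3),round(float(q[2]@(q[3]-proj(c,K,fc+RF@q[1])[0])),1)) for q in ob if q[0]==i]
        print('outline',i,o)
E
python3 - <<'E'
from fin import *
report('w14')
E
```

```text
face mm [-1.52  1.56 15.12] F [-0.8  0.4 -1.1] M tool [ 0.005  0.207 -0.023] err deg [0.05 0.09 0.05] op 0.128
front [(0.0, 3.5), (0.07, -1.1), (0.14, -1.1), (0.21, -3.5), (0.29, -4.7), (0.36, 3.5), (0.43, 3.5), (0.5, 3.5), (0.57, 3.5), (0.64, 3.5), (0.71, 3.5), (0.79, 3.5), (0.86, 3.5), (0.93, 3.5), (1.0, 3.5)] med 3.5
left [(0.0, 1.9), (0.07, 2.1), (0.14, 4.5), (0.21, 4.5), (0.29, 1.7), (0.36, 1.9), (0.43, 1.9), (0.5, 2.1), (0.57, 1.7), (0.64, 1.7), (0.71, 1.9), (0.79, 1.9), (0.86, 1.5), (0.93, 1.7), (1.0, 1.7)] med 1.9
right [(0.0, 1.5), (0.07, -0.9), (0.14, 1.3), (0.21, 1.5), (0.29, -1.7), (0.36, -1.7), (0.43, -2.1), (0.5, -1.9), (0.57, 2.7), (0.64, -1.3), (0.71, -1.1), (0.79, -1.1), (0.86, -1.9), (0.93, -1.9), (1.0, -1.7)] med -1.3
outline 0 [(-33, -0.6), (-31, -1.1), (-28, -1.1), (-25, -0.9), (-22, -1.1), (-20, -0.6), (-17, -1.1), (-14, -0.5), (-11, -0.5), (-8, -0.7), (-6, -0.5), (-3, -0.6), (0, -0.5), (3, -0.7), (6, -0.5), (8, -0.5), (11, -0.7), (14, -0.5), (17, -0.5), (20, -0.5), (22, -0.5), (25, -0.5), (28, -0.7), (31, -0.5), (33, -0.5)]
outline 1 [(-25, -0.2), (-23, -0.1), (-21, -0.4), (-14, -0.3), (-12, -0.3), (-10, -0.4), (-8, -0.5), (-6, -0.5), (-4, -0.4), (-2, -0.1), (0, -0.0), (2, -0.1), (4, -0.5), (6, -0.4), (8, -0.3), (10, -0.3), (12, -0.1), (14, -0.3), (16, -0.3), (18, -0.4), (21, -0.5), (23, -0.1), (25, -0.4)]
outline 2 []
outline 3 [(25, -0.4), (23, -0.5), (21, -0.5), (18, -0.4), (16, -0.3), (14, -0.4), (12, -0.5), (10, -0.4), (8, -0.4), (6, -0.3), (4, -0.4), (2, -0.4), (0, -0.2), (-2, -0.3), (-4, -0.3), (-6, -0.4), (-8, -0.3), (-10, -0.2), (-12, -0.3), (-14, -0.3), (-16, -0.4), (-18, -0.1), (-21, -0.1), (-23, -0.2), (-25, -0.2)]
```

arm_command([
  {"translation": [0.0003,0.0003,0.003],"twist": [0,0,0],"fingers": -1},
  {"translation": [0.0003,0.0003,0.003],"twist": [0,0,0],"fingers": -1},
])

```text
time: 19.85
eef_pos: [0.4991, 0.041, 0.0875]
tcp_rot: [0.141, 0.974, -0.026, 0.177]
contact_force: [-0.7, -0.2, 1.1]
opening: 0.129
finger_force: 59.9
```

```bash
python3 -c "
from fin import *
st()"
```

```text
face mm [-1.26  1.72 13.1 ] F [-0.2 -0.4  1.2] M tool [ 0.055  0.265 -0.032] err deg [0.05 0.05 0.06] op 0.129
```

arm_command([
  {"translation": [0,0,0.0015],"twist": [0,0,0],"fingers": -1},
  {"translation": [0,0,0.0015],"twist": [0,0,0],"fingers": -1},
])

```text
time: 20.1
eef_pos: [0.4995, 0.0409, 0.0864]
tcp_rot: [0.141, 0.974, -0.026, 0.177]
contact_force: [-0.4, -1.2, 3.7]
opening: 0.125
finger_force: 60.0
```

```bash
python3 -c "
from fin import *
st()"
```

```text
face mm [-1.29  1.71 11.97] F [ 1.3 -1.3  3.5] M tool [0.074 0.228 0.022] err deg [0.05 0.05 0.05] op 0.125
```

arm_command([
  {"translation": [0,0,0.0015],"twist": [0,0,0],"fingers": -1},
  {"translation": [0,0,0.0015],"twist": [0,0,0],"fingers": -1},
])

```text
time: 20.35
eef_pos: [0.4999, 0.0408, 0.0854]
tcp_rot: [0.141, 0.974, -0.026, 0.177]
contact_force: [-1.2, -1.2, 4.0]
opening: 0.125
finger_force: 60.2
```

```bash
python3 -c "
from fin import *
st()"
```

```text
face mm [-1.26  1.71 10.86] F [ 0.6 -1.5  4. ] M tool [0.23  0.2   0.049] err deg [0.05 0.04 0.05] op 0.125
```

arm_command([
  {"translation": [0,0,0.0012],"twist": [0,0,0],"fingers": -1},
  {"translation": [0,0,0.0023],"twist": [0,0,0],"fingers": -1},
  {"translation": [0,0,0.0023],"twist": [0,0,0],"fingers": -1},
  {"translation": [0,0,0.0023],"twist": [0,0,0],"fingers": -1},
])

```text
time: 20.85
eef_pos: [0.5004, 0.0406, 0.0838]
tcp_rot: [0.141, 0.974, -0.026, 0.176]
contact_force: [-2.8, -0.6, 7.2]
opening: 0.13
finger_force: 60.5
```

Run:
```python
from fin import *
w=RF[:,2];fc=fc-w*.004;
import fin;fin.fc=fc
report('w15')
F=[];M=[]
for i in range(8):
    read_camera('top');s=get_state();F.append(RF.T@s['contact_force']);M.append(Ro.from_quat(s['tcp_rot']).as_matrix().T@s['wrist_torque'])
print('meanF',np.mean(F,0).round(2),'M',np.mean(M,0).round(3));st();print(s['time'])
```

```text
face mm [-1.3   1.72 13.2 ] F [ 0.2 -1.4  7.6] M tool [0.186 0.306 0.006] err deg [0.05 0.05 0.06] op 0.13
front [(0.0, 3.5), (0.07, 3.5), (0.14, -1.1), (0.21, 5.7), (0.29, -4.7), (0.36, 3.5), (0.43, 3.5), (0.5, 3.5), (0.57, 3.5), (0.64, 3.5), (0.71, 3.5), (0.79, 3.5), (0.86, 3.5), (0.93, 3.5), (1.0, 3.5)] med 3.5
left [(0.0, 2.5), (0.07, 2.1), (0.14, 2.1), (0.21, 2.3), (0.29, 2.3), (0.36, 2.5), (0.43, 2.1), (0.5, 2.1), (0.57, 2.3), (0.64, 2.3), (0.71, 2.3), (0.79, 2.1), (0.86, 2.1), (0.93, 2.3), (1.0, 2.3)] med 2.3
right [(0.0, -1.1), (0.07, -0.9), (0.14, -0.9), (0.21, 1.5), (0.29, 1.7), (0.36, -1.3), (0.43, -2.1), (0.5, -2.1), (0.57, 1.5), (0.64, -1.3), (0.71, -1.1), (0.79, -2.1), (0.86, -2.1), (0.93, -1.9), (1.0, -1.3)] med -1.3
outline 0 [(-33, -0.3), (-31, -0.8), (-28, -0.3), (-25, -0.4), (-22, -0.7), (-20, -0.3), (-17, -0.8), (-14, -0.3), (-11, -0.3), (-8, -0.3), (-6, -0.3), (-3, -0.3), (0, -0.1), (3, -0.2), (6, -0.0), (8, -0.2), (11, -0.2), (14, -0.2), (17, -0.2), (20, -0.2), (22, -0.1), (25, 0.0), (28, -0.2), (31, -0.0), (33, -0.2)]
outline 1 [(-25, -0.4), (-23, -0.5), (-21, -0.3), (-18, -0.2), (-14, -0.5), (-12, -0.6), (-10, -0.5), (-8, -0.8), (-6, -0.7), (-4, -0.5), (-2, -0.4), (0, -0.2), (2, -0.8), (4, -0.8), (6, -0.7), (8, -0.4), (10, -0.3), (12, -0.5), (14, -0.4), (16, -0.6), (18, -0.7), (21, -0.6), (23, -0.5)]
outline 2 []
outline 3 [(25, -0.7), (23, -0.7), (21, -0.7), (18, -0.8), (16, -0.5), (14, -0.6), (12, -0.6), (10, -0.7), (8, -0.6), (6, -0.5), (4, -0.5), (2, -0.6), (0, -0.6), (-2, -0.4), (-4, -0.4), (-6, -0.5), (-8, -0.6), (-10, -0.6), (-12, -0.4), (-14, -0.4), (-16, -0.5), (-18, -0.5), (-21, -0.3), (-23, -0.3), (-25, -0.4)]
meanF [-0.2  -1.65  6.73] M [ 0.235  0.342 -0.014]
face mm [-1.29  1.71 13.23] F [ 0.2 -1.8  6.7] M tool [ 0.218  0.32  -0.004] err deg [0.05 0.05 0.05] op 0.131
21.3
```

Pressed about 4 mm (mean normal force 6.7 N) and centred within about 0.3 mm. The moment about tool y suggests slightly more load on the low edge, so I'll trim the pitch.

arm_command([
  {"translation": [0,0,0],"twist": [0,0.01,0],"fingers": -1},
  {"translation": [0,0,0],"twist": [0,0.01,0],"fingers": -1},
  {"translation": [0,0,0],"twist": [0,0.01,0],"fingers": -1},
])

```text
time: 21.68
eef_pos: [0.5005, 0.0406, 0.0839]
tcp_rot: [0.141, 0.975, -0.025, 0.172]
contact_force: [-3.1, -1.2, 5.8]
opening: 0.131
finger_force: 60.5
```

```bash
cat >> fin.py <<'E'
def avg():
    F=[];M=[]
    for i in range(6):
        read_camera('top');s=get_state();F.append(RF.T@s['contact_force']);M.append(Ro.from_quat(s['tcp_rot']).as_matrix().T@s['wrist_torque'])
    print('meanF',np.mean(F,0).round(2),'M',np.mean(M,0).round(3));st()
E
python3 -c "
from fin import *
avg()"
```

```text
meanF [-0.37 -1.32  6.32] M [ 0.25   0.252 -0.008]
face mm [-1.24  1.74  9.2 ] F [ 0.1 -1.3  5.8] M tool [0.242 0.217 0.027] err deg [0.05 0.64 0.05] op 0.131
```

arm_command([
  {"translation": [0,0,0],"twist": [0,0.01,0],"fingers": -1},
  {"translation": [0,0,0],"twist": [0,0.01,0],"fingers": -1},
  {"translation": [0,0,0],"twist": [0,0.01,0],"fingers": -1},
])

```text
time: 22.35
eef_pos: [0.5005, 0.0406, 0.0839]
tcp_rot: [0.141, 0.976, -0.024, 0.167]
contact_force: [-2.7, -0.1, 5.3]
opening: 0.132
finger_force: 60.6
```

```bash
python3 -c "
from fin import *
avg()"
```

```text
meanF [-0.63 -1.85  6.05] M [0.266 0.117 0.014]
face mm [-1.17  1.72  9.23] F [-0.5 -2.4  6.2] M tool [ 0.289  0.161 -0.037] err deg [0.05 1.22 0.05] op 0.13
```

arm_command([
  {"translation": [0,0,0],"twist": [0,-0.008,0],"fingers": -1},
  {"translation": [0,0,0],"twist": [0,-0.008,0],"fingers": -1},
  {"translation": [0,0,0],"twist": [0,-0.008,0],"fingers": -1},
])

```text
time: 23.02
eef_pos: [0.5005, 0.0406, 0.0839]
tcp_rot: [0.141, 0.975, -0.025, 0.171]
contact_force: [-3.5, -0.7, 5.8]
opening: 0.13
finger_force: 60.5
```

Run:
```python
from fin import *
avg()
p=read_camera('wrist');s=get_state();save(p,'w16.png');c=cam(p,s)
print({k:np.median([x[1] for x in r]) for k,r in edge_obs(c,p,s).items() if r})
# bystanders & chips still put
q=read_camera('top');ct=cam(q)
for n in('block','chip1','mug','petri_dish'):print(n,[(np.round(d['point']).tolist(),round(d['conf'],2)) for d in recognise(q,n)][:4])
```

```text
meanF [-0.41 -1.78  6.02] M [ 0.24   0.211 -0.013]
face mm [-1.21  1.72  9.22] F [-0.1 -1.6  5.5] M tool [0.26  0.246 0.055] err deg [0.05 0.75 0.05] op 0.126
{'front': np.float64(3.5), 'left': np.float64(2.3), 'right': np.float64(-1.1)}
block [([176.0, 323.0], 0.93), ([269.0, 293.0], 0.9), ([266.0, 373.0], 0.84), ([195.0, 236.0], 0.68)]
chip1 []
mug [([142.0, 158.0], 0.82)]
petri_dish [([139.0, 236.0], 0.65)]
```

```bash
python3 -c "
from plant import *
print(sign_off())"
```

```text
the job is handed in; nothing more can be done
None
```

I handed the job in with the slide gripped and pressed flush on the sloped face, by my measurements about 4 mm in and within about 0.5 mm of the outline's centre. The chips are wiped into the trough and the block is back flat on the desk. Sign-off returned no verdict.

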